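# Open the stamping press and lift the brooch out

### The arm

A 6-joint arm with a two-finger parallel gripper is mounted at the origin on a cart in front of the work surface, level with it; the furniture and walls round the work are solid. World frame = base frame: x ahead of the robot, y to its left, z up, the work surface at z = 0. Lengths are in m, angles in degrees, forces in N, time in s.
With the tool pointing down it reaches from about 0.4 to 0.825 m from the base axis. Payload 7 kg.
Tool frame: the origin (TCP) lies on the centre line of the jaws, within the pads' length; the fingertips stand 22 mm ahead of it and the grasp point (between the pads) lies 3 mm ahead of it; z points along the fingers, y is the line along which they close (so a half turn about z gives the same grasp; the last joint's range is limited). The gripper opens to 88 mm and grips with 3 to 60 N. Pads are 19 mm wide; open, the fingers measure 130 mm over their backs; the gripper's body (78 mm by 193 mm) begins 47 mm behind the grasp point.
Start: joints at [-58.149, 20.546, 0.682, 0, -70.136, -16.507], TCP at [0.179, -0.651, 0.221] pointing down, gripper open.
Joint ranges: [-176.03, 176.03], [-82.01, 121.73], [-58.28, 71.71], [-173.87, 95.51], [-174.79, -0.11], [-173.66, 173.66]. Speed limits (degrees/s): [136.94, 136.94, 172.46, 180, 180, 180].

### API

Orientations are given as [roll, pitch, yaw] about the fixed x, y, z axes, in that order (R = Rz(yaw) Ry(pitch) Rx(roll)).
In Python, from plant import get_state, cams, r gives the robot as it stands.
- The arm moves only by the tool apply_moves, never from a script. Its argument "targets" is a list of rows, each an object with "dp": the shift along the world's x, y, z in m, a list of three; "yaw": the turn about the world's z in degrees. In form: [{"dp": [x, y, z], "yaw": yaw}, ...]. A call has 1 to 20 rows; each row is the pose to reach, as a shift and turn from the pose commanded when the call began; what a row does not reach only later rows make up. A row lasts 1/12 s, in which the tool goes at most 41.7 mm and 7.16 degrees, less where a joint would pass 70% of its speed; a pose out of reach is approached as far as the arm can. A call with a gripper value outside its range is refused whole. "grip" is the gripper command: -1 is fully open, 1 is shut, values between are in proportion, set as the call begins (left out, the last holds). The fingers move at their own pace and stop on an object; "squeeze" is the grip in N (left out, the last holds). Time passes only in rows, so rows that repeat a pose let the fingers close. It gives the time, the measured TCP pose, the force, the opening and the grip force at its end, in the units of the state.
- get_state(): the state, without advancing time (a new reading comes with each control period).
- cams.capture(name): name is "scene" or "top" or "wrist"; returns a dict with "image" (400x640x3 uint8, red, green, blue), "range_z" (400x640 float32, m along the optical axis (not along the pixel's ray), 0 where there is no reading), "fx", "fy", "cx", "cy" (pixels), "k1" (the pictures are not rectified: a ray, as slopes to the right and down, at radius r is drawn at 1 + k1 r^2 times it, then the intrinsics apply), "R" (3x3) and "t" (3): a world point X has camera coordinates R X + t; the wrist camera has in their place "T_tool_cam" (4x4, takes a point from camera to tool coordinates, whose origin is the TCP and whose axes are the flange's). Camera axes: x right, y down, z forward; pixel columns grow to the right and rows downward; lengths in m; the calibration is good to about 2 mm. A picture is of the moment at which its call begins: read the wrist's pose just before it.
- r.close_job(): hands the job in; it is judged then, once.
The state is a dict: "time_s": time; "joints": joint angles; "qd": joint speeds; "joint_torque": joint torques, N m; "tcp_pos": TCP position; "eef_rot": TCP orientation; "contact_force": force on the tool from outside, world axes, zero at the start; "moment": the same for the moment, N m; "gripper_width": finger opening in m; "gripper_force": force on a finger pad.
Only numpy, scipy, OpenCV 4.12 (cv2) and the standard library are available. Lean on these libraries where they do the work, as an engineer would, in place of code of your own. Each camera call takes 0.05 s, during which the arm holds its last target. There are 200 camera calls.

### The job

A brooch has just been stamped in the little hand press. Swing the press lever up until it stands straight up and leave it there, then slide the blade of the lifter flat under the brooch, lift the brooch out and tip it onto the plate so that it lies flat, face up, without touching it with the fingers. Lay the lifter back flat on the worktop and leave the plate and the other tools where they are.

Things in the scene. Friction and masses are not known exactly. Their poses are not given: they have to be found in the camera images.
- press_lever (a joint): hand lever on the right (-y) side of the fixed grey press: an 11 mm steel rod with a black rubber grip. 0 rad = straight up; negative = pulled down to the front, towards the robot (starts about -0.6 to -0.85); turns about the press's y axis, can pass upright to +0.6, stays where it is left (about 5 N at the grip). Rack and pinion raise the ram 48 mm per rad
- press_grip (a point): middle of the lever's ribbed cylindrical rubber grip (24 mm diameter, 60 mm long), 132 mm from the pivot; z axis points along the lever away from the pivot. Pinched from the sides it tends to slip out of a hand that does not lean with the lever
- press_pivot (a point): pivot of the lever, 158 mm above the worktop, on the press's right side; axes those of the press: x away from its front, y the lever's axis
- press_bed (a point): centre of the anvil's top face, a flat steel disc of 90 mm diameter, 34 mm above the worktop. Axes of the press: -x is its open front, z up. The base plate (22 mm high, 110 mm wide) reaches to x = -55 mm; the column stands at x = 59 to 115 mm. The stamp, a 44 mm disc, hangs 50 mm above the anvil with the lever straight up, 9 to 21 mm at the start
- brooch: pale oval brooch lying face up on the anvil, 48 x 71 mm, 7 mm thick, 20 g; origin at the centre of its underside, z up through its face; its short axis x points along the press's x. Its rim is rounded underneath. It slides on steel or glaze at a slope of about 25 to 36 degrees
- brooch_mid (a point): centre of the brooch, half-way up (3.5 mm above its underside)
- lifter_grip (a point): middle of the lifter's wooden handle (16 mm wide, 14 mm thick, 68 mm long). The lifter is a cranked steel spatula, loose on the worktop with its blade flat, 56 g. Axes of the lifter: x forward to the blade's tip, z up, y across; the handle rises 35 degrees to the rear (-x). With the blade flat this point is 27 mm above the blade's underside
- lifter_blade (a point): middle of the upper face of the lifter's flat blade, 70 mm long and 42 mm wide, 1.6 mm thick, thinned towards the rounded tip, which is 35 mm ahead (+x); this point is 70 mm ahead of lifter_grip in x and 26 mm below it
- plate: white round plate with a low rim, 160 mm diameter, 16 mm high, flat inside over a 98 mm circle 5 mm above its underside; origin at the centre of its underside; loose
- wood_rib: flat wooden rib, 58 x 109 x 8 mm, bystander; origin under its centre
- rubber_kidney: flat red rubber kidney, 52 x 100 x 8 mm, bystander; origin under its centre
- glazed_brooch: another, mottled glazed brooch, 44 x 68 x 7 mm, bystander; origin under its centre
- ring_cutter_1: ring cutter, 67 mm diameter, 22 mm high, bystander; origin under its centre
- ring_cutter_2: ring cutter, 47 mm diameter, 18 mm high, bystander; origin under its centre
- wood_stamp: turned wooden seal, 33 mm diameter, 62 mm high, bystander; origin under its centre
- loop_tool_small: loop tool with a dark handle, 24 x 171 x 10 mm, bystander; origin under its centre
- pencil: green pencil, 112 mm long, bystander; origin under its centre
- press_head (a point): middle of the front face of the press's head, which overhangs the anvil: 66 mm wide, 51 mm in front of the ram's axis, from 116 to 201 mm above the worktop; axes of the press
- press_pins (a point): point on the anvil half-way between two locating pins (5 mm diameter, 6 mm high, 54 mm apart in y) that stand behind the brooch, 19.5 mm behind the anvil's centre, and stop it from sliding back; axes of the press

How it is judged (in metres and radians):
On the way, in this order (a step that is already met when the one before it is completed fails the run):
1. the press lever stands straight up (within 5 degrees), still, and let go, while the brooch is still on the anvil (value of joint press_lever between -0.09 and 0.09 rad and contact force between the fingers and anything else below 0.3 N and horizontal distance between brooch_mid and press_bed below 0.03 m), for 0.2 s.
2. the brooch rides on the lifter's blade, clear of the anvil and its pins (z of brooch_mid in the frame of press_bed above 0.012 m and z of brooch_mid in the frame of lifter_blade between 0.001 and 0.008 m and distance between brooch_mid and lifter_blade below 0.045 m), for 0.2 s.
At the end, for the whole second after the job is handed in: The lever stands within 5 degrees of straight up; the brooch lies at rest on the plate, face up and flat within 17 degrees, its centre within 45 mm of the plate's centre; the lifter lies blade down and flat (within 8 degrees) on the worktop, clear of the plate; nothing is held (value of joint press_lever between -0.09 and 0.09 rad and horizontal distance between brooch_mid and plate below 0.045 m and height (world z) of brooch_mid below 0.022 m and angle between brooch_mid's own z axis and vertical below 0.3 rad and linear speed of brooch below 0.02 m/s and height (world z) of lifter_grip below 0.036 m and angle between lifter_grip's own z axis and vertical below 0.15 rad and horizontal distance between lifter_blade and plate above 0.1 m); the robot touches nothing.
It fails at once if the brooch is touched with the fingers (contact force between the fingers and brooch above 0.3 N).
It fails at once if the plate is shoved more than 4 cm (distance of plate from where it was at the start of the episode above 0.04 m).
It fails at once if another tool is moved more than 3 cm (distance of any of wood_rib, rubber_kidney, glazed_brooch, ring_cutter_1, ring_cutter_2, wood_stamp, loop_tool_small, pencil from where it was at the start of the episode above 0.03 m).
It also fails if it takes over 67 s, if anything falls off the work surface, if the arm or the gripper's body presses on something with over 40 N, if the wrist force passes 120 N, or if a joint passes its speed limit or range.

## Working session

There is one attempt and no reset: what is moved stays moved. The work goes in short steps, Python scripts to look and compute and a tool call to move; the robot and the scene stay as the last step left them, time stands still between calls to the robot, and variables do not carry over. Pictures are saved under pics/ and viewed, at most 10 in all, crops included, and the job is handed in when it is done.

Besides the shell and the picture viewer there is one more tool, called after ">>>" as name([rows], argument=value, ...), one row to a line, values as JSON. apply_moves: Moves the arm, as the interface text tells. Its arguments: {"type":"object","properties":{"targets":{"type":"array","items":{"type":"object","properties":{"dp":{"type":"array","items":{"type":"number"}},"yaw":{"type":"number"}}}},"grip":{"type":"number"},"squeeze":{"type":"number"}},"required":["targets"]}

```bash
mkdir -p pics; ls; python3 - <<'E'
from plant import get_state,cams,r
import cv2,pickle
print(get_state())
for n in("scene","top"):
    c=cams.capture(n); pickle.dump(c,open(f'{n}.pkl','wb'))
    cv2.imwrite(f'pics/{n}0.png',c['image'][:,:,::-1])
    print(n,c['fx'],c['fy'],c['cx'],c['cy'],c['k1'],c['R'],c['t'])
E
```

```text
pics
{'time_s': 0.0, 'joints': array([-5.81499916e+01,  2.05910811e+01,  6.36177930e-01, -2.04551567e-02,
       -7.01352791e+01, -1.65078599e+01]), 'qd': array([ 0.05460706,  0.05096886,  0.02085611, -0.13417892,  0.04639879,
        0.0181525 ]), 'joint_torque': array([-2.29553414e-03, -5.82726073e+01,  2.93044996e+01,  6.99730843e+00,
        6.79521851e-03, -1.35986215e-04]), 'tcp_pos': array([ 0.17846012, -0.65048807,  0.21964389]), 'eef_rot': array([ 1.79908071e+02, -7.19077275e-03, -1.64664811e+02]), 'contact_force': array([-0.6959856 ,  0.70191799,  0.50775292]), 'moment': array([ 0.00131942, -0.04294484, -0.01619195]), 'gripper_force': 0.0, 'gripper_width': 0.08771539164316516}
scene 475.6274199906542 475.6274199906542 321.72642353964545 191.86620999841153 -0.058301829629793814 [[-0.71321292 -0.70088545 -0.00932234]
 [-0.41365512  0.43159304 -0.80163389]
 [ 0.56587699 -0.56787942 -0.59774259]] [0.39175591 0.36209801 1.04779293]
top 452.55306030228957 452.55306030228957 320.8277867696787 200.50609565732088 -0.09403534050544825 [[-1.23841555e-03 -9.99991107e-01  4.03149656e-03]
 [-9.87005089e-01  5.74514562e-04 -1.60687970e-01]
 [ 1.60684225e-01 -4.17810610e-03 -9.86997023e-01]] [0.03447948 0.57382449 1.386243  ]
```

View pics/scene0.png

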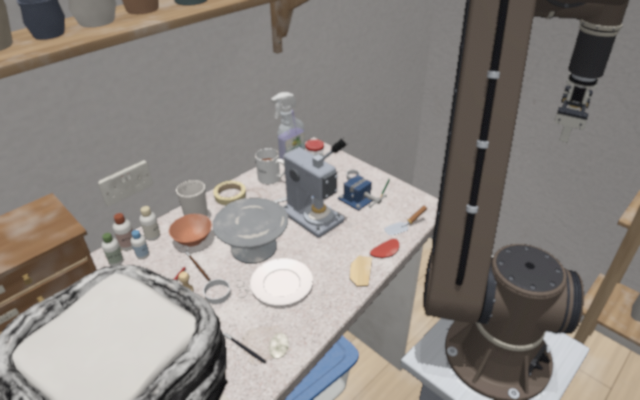

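View pics/top0.png

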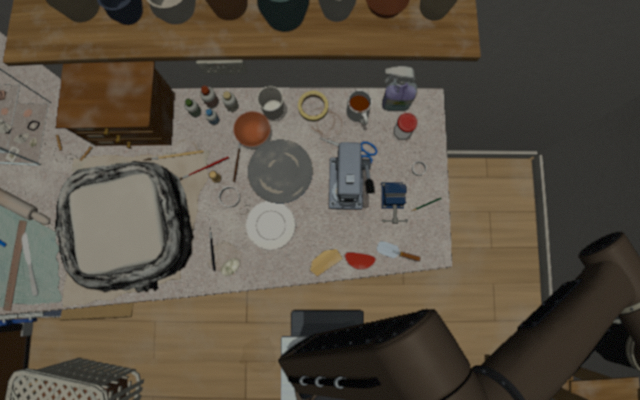

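The top view shows the press at (348,180) with its open front towards the robot, the lever grip at (370,185), the lifter at (398,251) with its blade to +y, and the plate at (270,225). I'll measure these next.

```bash
cat > h.py <<'E'
import numpy as np,cv2,pickle
from scipy.spatial.transform import Rotation as Ro
def load(n): return pickle.load(open(n+'.pkl','rb'))
def pose(c):
    if 'R' in c: R=np.array(c['R']);return R.T,-R.T@np.array(c['t'])
    T=c['Tw'];return T[:3,:3],T[:3,3]
def slopes(c,px):
    px=np.atleast_2d(np.asarray(px,float))
    d=(px-[c['cx'],c['cy']])/[c['fx'],c['fy']]
    u=d.copy()
    for _ in range(20): u=d/(1+c['k1']*(u**2).sum(1,keepdims=True))
    return np.c_[u,np.ones(len(u))]
def onz(c,px,z):
    A,o=pose(c);d=slopes(c,px)@A.T
    return o+d*((z-o[2])/d[:,2])[:,None]
def deep(c,px):
    A,o=pose(c);px=np.atleast_2d(np.asarray(px,float));i=px.round().astype(int)
    z=c['range_z'][i[:,1],i[:,0]]
    return o+(slopes(c,px)*z[:,None])@A.T
def cloud(c):
    v,u=np.mgrid[0:400,0:640];return deep(c,np.c_[u.ravel(),v.ravel()]).reshape(400,640,3)
def proj(c,X):
    A,o=pose(c);p=(np.atleast_2d(X)-o)@A;s=p[:,:2]/p[:,2:]
    s=s*(1+c['k1']*(s**2).sum(1,keepdims=True));return s*[c['fx'],c['fy']]+[c['cx'],c['cy']]
def wrist(name):
    from plant import get_state,cams
    s=get_state();c=cams.capture('wrist')
    T=np.eye(4);T[:3,:3]=Ro.from_euler('xyz',s['eef_rot'],degrees=True).as_matrix();T[:3,3]=s['tcp_pos']
    c['Tw']=T@c['T_tool_cam'];pickle.dump(c,open(name+'.pkl','wb'));cv2.imwrite(f'pics/{name}.png',c['image'][:,:,::-1]);return c
def blob(m):
    n,l,s,ce=cv2.connectedComponentsWithStats(m.astype(np.uint8));return l,s,ce
E
python3 - <<'E'
from h import *
t=load('top');s=load('scene')
print('plate',onz(t,[270,225],.016),deep(t,[270,225]))
C=cloud(t)
for z in (30,):
    pass
a=t['image'][120:280,240:460];cv2.imwrite('pics/tc.png',cv2.resize(a[:,:,::-1],(792,576),interpolation=cv2.INTER_CUBIC))
a=s['image'][125:305,240:440];cv2.imwrite('pics/sc.png',cv2.resize(a[:,:,::-1],None,fx=3.3,fy=3.3,interpolation=cv2.INTER_CUBIC)[:600])
# table height check, press head top points
for p in [(348,160),(348,180),(340,205),(358,205),(370,185),(388,250),(412,257)]: print(p,deep(t,p).round(3))
for p in [(338,146),(320,212),(405,225),(418,214)]: print('s',p,deep(s,p).round(3))
E
```

```text
plate [[0.49926783 0.19700439 0.016     ]] [[0.50064492 0.19839438 0.00321824]]
(348, 160) [[ 0.668 -0.044  0.194]]
(348, 180) [[ 0.602 -0.041  0.228]]
(340, 205) [[ 0.564 -0.028  0.018]]
(358, 205) [[ 0.562 -0.085  0.026]]
(370, 185) [[ 0.579 -0.097  0.273]]
(388, 250) [[ 0.42  -0.183  0.001]]
(412, 257) [[ 0.396 -0.254  0.031]]
s (338, 146) [[ 0.571 -0.088  0.262]]
s (320, 212) [[ 0.592 -0.037  0.054]]
s (405, 225) [[ 0.411 -0.208  0.006]]
s (418, 214) [[ 0.395 -0.246  0.035]]
```

View pics/tc.png

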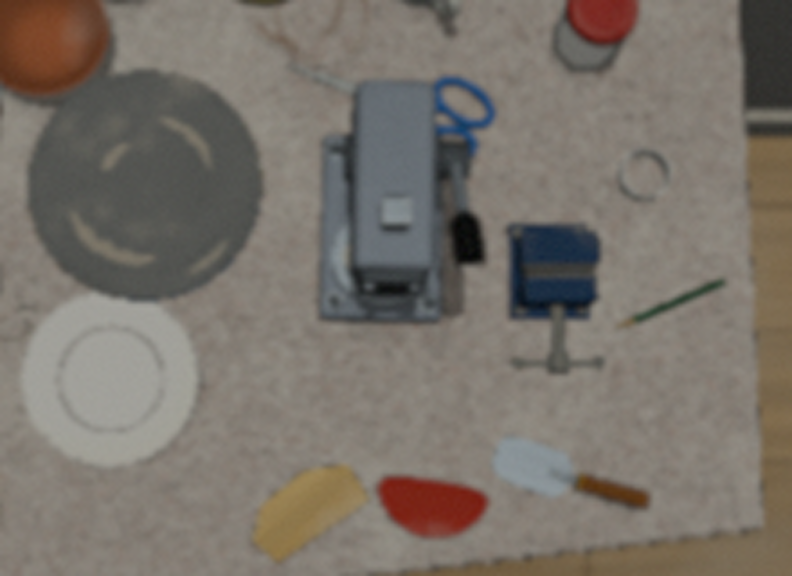

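View pics/sc.png

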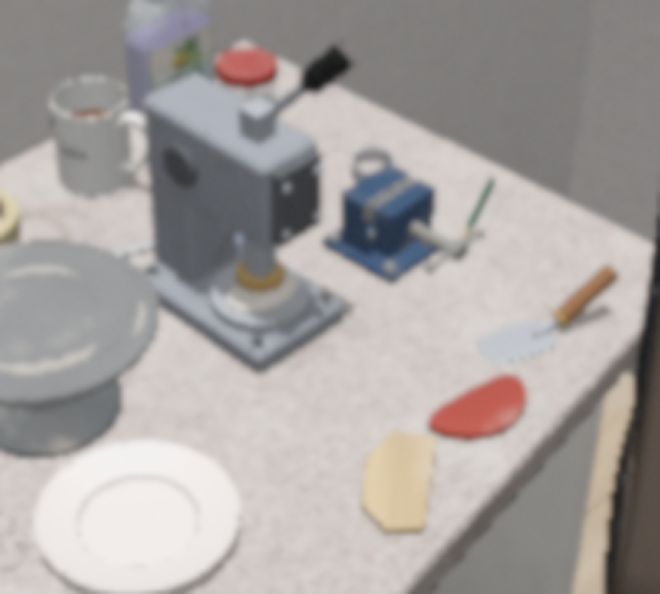

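```bash
python3 - <<'E'
from h import *
t=load('top');s=load('scene');Ct=cloud(t)
hsv=cv2.cvtColor(t['image'],cv2.COLOR_RGB2HSV)
reg=lambda P,x0,x1,y0,y1,z0,z1:(P[...,0]>x0)&(P[...,0]<x1)&(P[...,1]>y0)&(P[...,1]<y1)&(P[...,2]>z0)&(P[...,2]<z1)
def rect(m,z):
    ys,xs=np.nonzero(m);p=onz(t,np.c_[xs,ys],z)[:,:2]
    q=cv2.minAreaRect((p*1000).astype(np.float32));print(len(p),'mm',np.round(q[0],1),np.round(q[1],1),round(q[2],1))
m=reg(Ct,.5,.75,-.12,.03,.18,.212); print('headtop z',np.median(Ct[m][:,2])); rect(m,.201)
for nm,c in(('t',t),('s',s)):
    P=cloud(c);v=c['image'].max(2)
    m=reg(P,.5,.7,-.14,-.07,.2,.33)&(v<45); print(nm,'grip black',m.sum(),P[m].mean(0) if m.any() else 0)
    ys,xs=np.nonzero(m)
    if m.any(): print(xs.min(),xs.max(),ys.min(),ys.max()); q=P[m]-P[m].mean(0); print(np.linalg.svd(q)[2][0])
    m=reg(P,.45,.65,-.25,-.105,.0,.2); print('vise zmax',np.percentile(P[m][:,2],99), )
    m=reg(P,.55,.75,.1,.3,.05,.3); print('stand zmax',np.percentile(P[m][:,2],99),P[m].min(0))
# lifter handle and blade in top
H,S,V=cv2.split(hsv)
m=np.zeros(H.shape,bool);m[235:270,370:430]=1
hd=m&(H<16)&(S>110); bl=m&(H>85)&(H<125)&(S>20)
def big(m):
    l,st,_=blob(m);return l==1+st[1:,4].argmax()
hd=big(hd);bl=big(bl)
for nm,k,z in(('handle',hd,.027),('blade',bl,.0016)):
    ys,xs=np.nonzero(k);p=onz(t,np.c_[xs,ys],z);print(nm,len(xs),p.mean(0));rect(k,z)
    P=deep(t,np.c_[xs,ys]);print('  z range',P[:,2].min(),P[:,2].max())
# plate
m=(V>0)&(S<25)&(Ct[...,0]>.4)&(Ct[...,0]<.6)&(Ct[...,1]>.1)&(Ct[...,1]<.3)&(V>np.percentile(V[205:245,250:290],15)-10)
k=big(m);rect(k,.014)
E
```

```text
headtop z 0.19934802344085667
1269 mm [635.3 -56.1] [170.7  93.3] 1.5
t grip black 99 [ 0.57796765 -0.09475368  0.26575419]
365 373 179 192
[-0.72950436 -0.04419968  0.68254654]
vise zmax 0.0787561955366847
stand zmax 0.10875597592364197 [0.55681682 0.10049307 0.0925445 ]
s grip black 69 [ 0.57138856 -0.08901181  0.26210595]
333 344 141 150
[ 0.67988433  0.04071179 -0.7321884 ]
vise zmax 0.07888379693129174
stand zmax 0.10856037382227718 [0.55695003 0.10001295 0.09496879]
handle 66 [ 0.39781004 -0.25028117  0.027     ]
66 mm [ 398.1 -250.3] [55.3 11.8] 73.8
  z range 0.014011658312410358 0.05312997633357064
blade 156 [ 0.42411873 -0.18079815  0.0016    ]
156 mm [ 423.1 -181.5] [63.1 32.7] 71.4
  z range -0.008837994823851503 0.007191324322770143
1840 mm [498.4 199. ] [157.  150.5] 79.9
```

>>> apply_moves([
  {"dp": [0.01,0.03,0.02],"yaw": -5},
  {"dp": [0.03,0.06,0.04],"yaw": -10},
  {"dp": [0.05,0.09,0.06],"yaw": -15.3},
  {"dp": [0.07,0.13,0.08],"yaw": -15.3},
  {"dp": [0.09,0.17,0.1],"yaw": -15.3},
  {"dp": [0.11,0.205,0.12],"yaw": -15.3},
  {"dp": [0.13,0.24,0.14],"yaw": -15.3},
  {"dp": [0.15,0.275,0.14],"yaw": -15.3},
  {"dp": [0.17,0.31,0.14],"yaw": -15.3},
  {"dp": [0.19,0.345,0.14],"yaw": -15.3},
  {"dp": [0.21,0.38,0.14],"yaw": -15.3},
  {"dp": [0.23,0.415,0.14],"yaw": -15.3},
  {"dp": [0.25,0.45,0.14],"yaw": -15.3},
  {"dp": [0.27,0.485,0.14],"yaw": -15.3},
  {"dp": [0.28,0.52,0.14],"yaw": -15.3},
  {"dp": [0.281,0.55,0.14],"yaw": -15.3},
  {"dp": [0.281,0.555,0.14],"yaw": -15.3},
  {"dp": [0.281,0.555,0.14],"yaw": -15.3},
  {"dp": [0.281,0.555,0.14],"yaw": -15.3},
], grip=1, squeeze=20)

```text
time_s: 1.68
tcp_pos: [0.4594, -0.0957, 0.3604]
eef_rot: [-180.0, -0.0, -179.9]
contact_force: [-0.2, 0.5, -0.4]
gripper_width: 0.0005
gripper_force: 0.0
```

```bash
python3 - <<'E'
from h import *
c=wrist('w1');print(c['T_tool_cam'],c['Tw'][:3,3])
P=cloud(c);v=c['image'].max(2)
for X in [(.575,-.092,.25),(.6,-.045,.034),(.55,-.045,.12)]: print(proj(c,X))
E
```

```text
[[ 3.03928486e-04 -9.62959390e-01 -2.69646290e-01  7.22095419e-02]
 [ 9.99999944e-01  2.55850980e-04  2.13443938e-04 -3.32571036e-04]
 [-1.36548577e-04 -2.69646340e-01  9.62959414e-01 -1.63818677e-01]
 [ 0.00000000e+00  0.00000000e+00  0.00000000e+00  1.00000000e+00]] [ 0.38729    -0.09614669  0.52427519]
[[319.70648474 312.44139634]]
[[347.1488261  247.02053021]]
[[354.190717   238.18213064]]
```

View pics/w1.png

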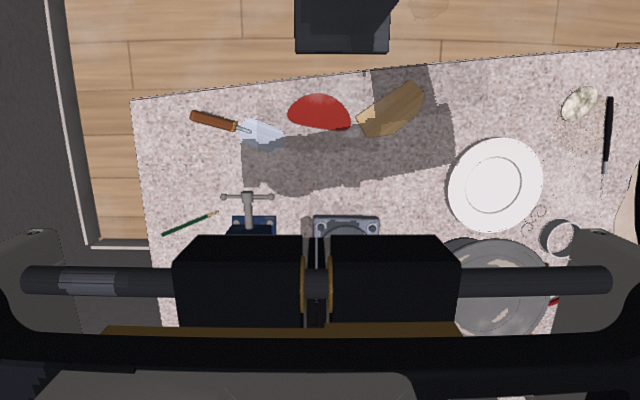

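The wrist camera looks past the fingers. It shows the lifter at (190–285, 110–145), the plate at (495,185) and the front edge of the press base at (314–379, 217). From this I can get the base edge, lifter and plate more precisely, and triangulate the lever grip from scene and top.

```bash
python3 - <<'E'
from h import *
t=load('top');s=load('scene');w=load('w1')
def tri(a,pa,b,pb):
    A,o=pose(a);B,q=pose(b);d=(slopes(a,pa)@A.T)[0];e=(slopes(b,pb)@B.T)[0]
    k=np.linalg.lstsq(np.c_[d,-e],q-o,rcond=None)[0];X,Y=o+d*k[0],q+e*k[1];return (X+Y)/2,np.linalg.norm(X-Y)
def cen(c,box):
    x0,x1,y0,y1=box;v=c['image'][y0:y1,x0:x1].max(2);l,st,ce=blob(v<60);i=1+st[1:,4].argmax()
    q=np.argwhere(l==i)[:,::-1]+[x0,y0]
    return q.mean(0),q
(ct,qt),(cs,qs)=cen(t,(362,378,174,196)),cen(s,(328,350,136,155))
print(len(qt),len(qs),ct,cs,tri(t,ct,s,cs))
# base front edge in wrist
g=cv2.cvtColor(w['image'],cv2.COLOR_RGB2GRAY)
for col in (318,325,345,365,374): print(col,g[208:232,col])
for row in (222,228): print(row,g[row,300:330],g[row,368:392])
hsv=cv2.cvtColor(w['image'],cv2.COLOR_RGB2HSV);H,S,V=cv2.split(hsv)
def big(m):
    l,st,_=blob(m);return l==1+st[1:,4].argmax()
m=np.zeros(H.shape,bool);m[95:160,180:290]=1
hd=big(m&(H<16)&(S>110)&(V<200)); bl=big(m&(H>90)&(H<125)&(S>20))
for nm,k,z in(('handle',hd,.03),('blade',bl,.0016)):
    ys,xs=np.nonzero(k);p=onz(w,np.c_[xs,ys],z)[:,:2]*1000;q=cv2.minAreaRect(p.astype(np.float32))
    print(nm,len(xs),p.mean(0).round(1),np.round(cv2.boxPoints(q),1).tolist(),np.round(q[1],1),q[2])
m=np.zeros(H.shape,bool);m[120:250,430:560]=1
k=big(m&(S<14)&(V>215));ys,xs=np.nonzero(k);hull=cv2.convexHull(np.c_[xs,ys]);hp=onz(w,hull[:,0],.016)[:,:2]*1000
print('plate',cv2.minEnclosingCircle(hp.astype(np.float32)))
E
```

```text
116 85 [368.75 185.75] [338.11764706 145.77647059] (array([ 0.57963466, -0.09590285,  0.2555966 ]), np.float64(0.0017382684988456877))
318 [171 168 161 165 175 184 140  54  46  67  99 126 136 125 134 151 112  71
  70  71  72  78 122 146]
325 [189 184 172 164 160 165 132  53  43  58  98 134 147 154 139 138 167 177
 174 166 132  98  88  85]
345 [174 167 165 173 176 173 136  65  41  59  85 113 128 107  74  73  69  60
  65  84  97  92  95  96]
365 [189 193 189 189 196 190 172 122  53  43  52  93 125 135 137 139 139 137
 137 134 137 137 138 125]
374 [196 201 188 176 182 183 181 141  60  42  50  93 126 121 104 148 181 134
  71  73  75  74  76 104]
222 [163 113 106 107 110 107 105 110 109 104 105 100  90  97 117 131 123 121
 134 150 160 151 144 139 130 139 140 103  77  75] [146 131 113 111 122 127 104 127 144 132 121 119 171 194 198 195 184 172
 171 178 188 194 196 193]
228 [148 109 114 115 114 112 111 110 116 123 123 107  85  68  98 125 150 124
  72  68  71  74  71  77 109 132 111  82  78  78] [125  65  71  81  83  80  75  77 140 146 126 137 175 187 183 186 184 184
 187 188 184 184 184 182]
handle 446 [ 400.1 -251.2] [[384.3999938964844, -280.1000061035156], [399.29998779296875, -284.1000061035156], [415.70001220703125, -221.8000030517578], [400.79998779296875, -217.8000030517578]] [64.4 15.4] 75.20841217041016
blade 948 [ 425.3 -182.2] [[391.29998779296875, -214.39999389648438], [429.0, -228.39999389648438], [455.70001220703125, -156.8000030517578], [418.1000061035156, -142.8000030517578]] [76.5 40.2] 69.55168914794922
plate ((502.8420104980469, 195.89169311523438), 79.57695007324219)
```

```bash
python3 - <<'E'
from h import *
w=load('w1')
p=onz(w,[[318,217.7],[374,219],[313.3,224],[379.7,224]],.022);q=onz(w,[[318,214.3],[374,215.5]],0.0)
print(p.round(4),q.round(4));d=p[1]-p[0];print('yaw',np.degrees(np.arctan2(-d[0],d[1])))
E
```

```text
[[ 0.5541 -0.0924  0.022 ]
 [ 0.5561 -0.0016  0.022 ]
 [ 0.5649 -0.1     0.022 ]
 [ 0.5646  0.0082  0.022 ]] [[ 0.5553 -0.0922  0.    ]
 [ 0.5573  0.0022  0.    ]]
yaw -1.2762835181833554
```

>>> apply_moves([
  {"dp": [0.02,0,-0.03]},
  {"dp": [0.035,0,-0.06]},
  {"dp": [0.05,0,-0.085]},
  {"dp": [0.06,0,-0.085]},
  {"dp": [0.07,0,-0.085]},
  {"dp": [0.08,0,-0.085]},
  {"dp": [0.09,0,-0.084]},
  {"dp": [0.1,0,-0.082]},
  {"dp": [0.11,0,-0.08]},
  {"dp": [0.12,0,-0.078]},
  {"dp": [0.13,0,-0.076]},
  {"dp": [0.14,0,-0.074]},
  {"dp": [0.15,0,-0.072]},
  {"dp": [0.16,0,-0.07]},
  {"dp": [0.168,0,-0.07]},
  {"dp": [0.174,0,-0.07]},
  {"dp": [0.178,0,-0.07]},
  {"dp": [0.18,0,-0.07]},
  {"dp": [0.18,0,-0.07]},
  {"dp": [0.18,0,-0.07]},
])

```text
$.targets[0]: bad value
```

```bash
cat > lev.py <<'E'
from h import *
from plant import cams
import sys
n=sys.argv[1]
t=cams.capture('top');s=cams.capture('scene')
for k,c in(('t',t),('s',s)): pickle.dump(c,open(f'{n}{k}.pkl','wb'))
piv=np.array([.669,-.096,.158])
for a in (-.2,-.1,0,.1,.2):
    X=piv+.132*np.array([np.sin(a),0,np.cos(a)]);print(a,proj(t,X).round(1),proj(s,X).round(1))
for nm,c in(('t',t),('s',s)):
    P=cloud(c);m=(c['image'].max(2)<60)&(P[...,0]>.6)&(P[...,0]<.76)&(P[...,1]>-.125)&(P[...,1]<-.07)&(P[...,2]>.22)&(P[...,2]<.34)
    q=np.argwhere(m)[:,::-1];print(nm,len(q),q.mean(0),P[m].mean(0))
a=s['image'][90:210,270:400];cv2.imwrite(f'pics/{n}.png',cv2.resize(a[:,:,::-1],None,fx=5,fy=5,interpolation=cv2.INTER_CUBIC))
E
python3 lev.py l1
```

```text
-0.2 [[369.8 160.5]] [[321.  127.4]]
-0.1 [[369.8 155.6]] [[317.6 125.2]]
0 [[369.7 150.7]] [[314.2 123.4]]
0.1 [[369.6 146.1]] [[310.8 122. ]]
0.2 [[369.4 141.6]] [[307.6 121.1]]
t 3 [368.33333333 179.        ] [ 0.60125457 -0.09574852  0.24513959]
s 0 [nan nan] [nan nan nan]lev.py:12: RuntimeWarning: Mean of empty slice.
  q=np.argwhere(m)[:,::-1];print(nm,len(q),q.mean(0),P[m].mean(0))
  ret = um.true_divide(
```

Yaw has to be given in every row.

>>> apply_moves([
  {"dp": [0.02,0,-0.03],"yaw": 0},
  {"dp": [0.035,0,-0.06],"yaw": 0},
  {"dp": [0.05,0,-0.085],"yaw": 0},
  {"dp": [0.06,0,-0.085],"yaw": 0},
  {"dp": [0.07,0,-0.085],"yaw": 0},
  {"dp": [0.08,0,-0.085],"yaw": 0},
  {"dp": [0.09,0,-0.084],"yaw": 0},
  {"dp": [0.1,0,-0.082],"yaw": 0},
  {"dp": [0.11,0,-0.08],"yaw": 0},
  {"dp": [0.12,0,-0.078],"yaw": 0},
  {"dp": [0.13,0,-0.076],"yaw": 0},
  {"dp": [0.14,0,-0.074],"yaw": 0},
  {"dp": [0.15,0,-0.072],"yaw": 0},
  {"dp": [0.16,0,-0.07],"yaw": 0},
  {"dp": [0.168,0,-0.07],"yaw": 0},
  {"dp": [0.174,0,-0.07],"yaw": 0},
  {"dp": [0.178,0,-0.07],"yaw": 0},
  {"dp": [0.18,0,-0.07],"yaw": 0},
  {"dp": [0.18,0,-0.07],"yaw": 0},
  {"dp": [0.18,0,-0.07],"yaw": 0},
])

```text
time_s: 3.5
tcp_pos: [0.6394, -0.0959, 0.2905]
eef_rot: [-180.0, -0.0, -180.0]
contact_force: [0.0, -0.3, 0.4]
gripper_width: 0.0006
gripper_force: 0.0
```

```bash
python3 lev.py l1 2>/dev/null
```

```text
-0.2 [[369.8 160.5]] [[321.  127.4]]
-0.1 [[369.8 155.6]] [[317.6 125.2]]
0 [[369.7 150.7]] [[314.2 123.4]]
0.1 [[369.6 146.1]] [[310.8 122. ]]
0.2 [[369.4 141.6]] [[307.6 121.1]]
t 9 [369.44444444 174.88888889] [ 0.60882551 -0.0970742   0.26059381]
s 0 [nan nan] [nan nan nan]
```

>>> apply_moves([
  {"dp": [-0.03,0,0],"yaw": 0},
  {"dp": [-0.07,0,0],"yaw": 0},
  {"dp": [-0.11,0,0],"yaw": 0},
  {"dp": [-0.15,0,0],"yaw": 0},
  {"dp": [-0.18,0,0],"yaw": 0},
  {"dp": [-0.2,0,0],"yaw": 0},
])

```text
time_s: 4.1
tcp_pos: [0.4365, -0.0962, 0.2911]
eef_rot: [180.0, 0.1, -180.0]
contact_force: [0.5, -0.2, -0.6]
gripper_width: 0.0004
gripper_force: 0.0
```

```bash
python3 lev.py l2 2>/dev/null
```

```text
-0.2 [[369.8 160.5]] [[321.  127.4]]
-0.1 [[369.8 155.6]] [[317.6 125.2]]
0 [[369.7 150.7]] [[314.2 123.4]]
0.1 [[369.6 146.1]] [[310.8 122. ]]
0.2 [[369.4 141.6]] [[307.6 121.1]]
t 4 [368.5 179. ] [ 0.60103166 -0.09608498  0.2461923 ]
s 0 [nan nan] [nan nan nan]
```

View pics/l2.png

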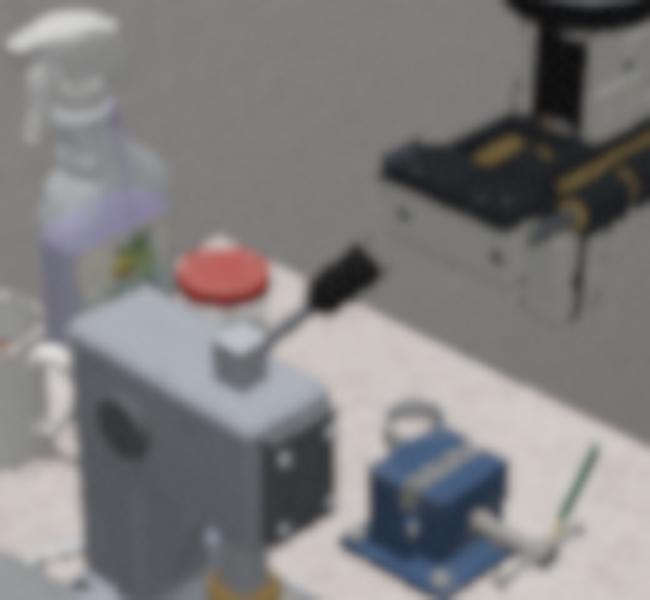

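The scene crop shows the lever still leaning forward, with its grip at full-frame (338,146). I'll check the picture taken while the arm was pushing.

```bash
python3 - <<'E'
from h import *
s=load('l1s');a=s['image'][40:190,240:400];b=load('l1t')['image'][120:230,300:440]
f=lambda a,k:cv2.resize(a[:,:,::-1],None,fx=k,fy=k,interpolation=cv2.INTER_CUBIC)
A=f(a,2.5);B=f(b,2.8);h=max(A.shape[0],B.shape[0]);z=np.zeros((h,A.shape[1]+B.shape[1],3),np.uint8);z[:A.shape[0],:A.shape[1]]=A;z[:B.shape[0],A.shape[1]:]=B
cv2.imwrite('pics/l1b.png',z)
E
```

```text
(no output)
```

View pics/l1b.png

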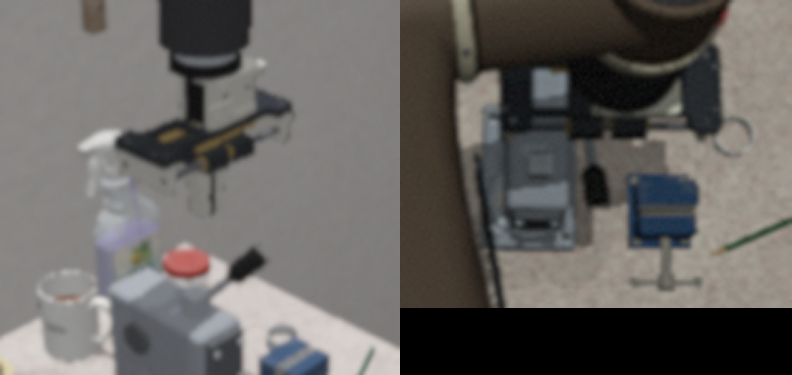

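```bash
python3 - <<'E'
from h import *
for n in('l2s','l2t','l1t'):
    c=load(n);P=cloud(c)
    m=(c['image'].max(2)<70)&(P[...,0]>.5)&(P[...,0]<.64)&(P[...,1]>-.125)&(P[...,1]<-.07)&(P[...,2]>.2)&(P[...,2]<.33)
    Q=P[m];print(n,len(Q),np.percentile(Q,[2,50,98],axis=0).round(3).tolist())
c=load('l1s');print(proj(c,[[.64,-.096,.268],[.55,-.096,.27],[.64,-.13,.268]]))
P=cloud(c);print(deep(c,[[322,124],[321,120],[320,116],[323,122]]).round(3))
c=load('l2s');print(deep(c,[[382,152],[384,150],[383,145],[385,148]]).round(3))
E
```

```text
l2s 98 [[0.555, -0.107, 0.238], [0.572, -0.089, 0.263], [0.594, -0.085, 0.282]]
l2t 116 [[0.561, -0.106, 0.238], [0.578, -0.094, 0.263], [0.602, -0.084, 0.282]]
l1t 150 [[0.56, -0.107, 0.202], [0.581, -0.096, 0.26], [0.63, -0.084, 0.283]]
[[321.75785219 133.96623277]
 [346.1167041  145.06975083]
 [330.31194532 129.5520356 ]]
[[ 0.629 -0.086  0.307]
 [ 0.63  -0.084  0.319]
 [ 0.628 -0.078  0.334]
 [ 0.628 -0.089  0.312]]
[[ 0.422 -0.082  0.31 ]
 [ 0.424 -0.093  0.31 ]
 [ 0.425 -0.089  0.325]
 [ 0.425 -0.097  0.313]]
```

```bash
python3 - <<'E'
from h import *
c=load('w1');T=c['T_tool_cam']
v,u=np.mgrid[0:400,0:640];px=np.c_[u.ravel(),v.ravel()]
L=(slopes(c,px)*c['range_z'].ravel()[:,None])@T[:3,:3].T+T[:3,3];L=L.reshape(400,640,3)
for p in [(316,225),(305,235),(316,245),(302,265),(316,280),(331,265),(316,310),(302,300),(331,310),(305,322),(250,240),(250,300),(400,240),(250,335)]: print(p,L[p[1],p[0]].round(3),c['image'][p[1],p[0]])
E
```

```text
(316, 225) [-0.106 -0.     0.336] [152 155 168]
(305, 235) [-0.134 -0.019  0.362] [100  90  90]
(316, 245) [-0.143 -0.     0.34 ] [107 112 124]
(302, 265) [ 0.035 -0.004 -0.089] [77 61 31]
(316, 280) [ 0.03  -0.    -0.088] [39 42 45]
(331, 265) [ 0.034  0.004 -0.088] [70 55 30]
(316, 310) [-0.105 -0.     0.099] [20 19 20]
(302, 300) [ 0.027 -0.004 -0.093] [92 72 39]
(331, 310) [ 0.023  0.004 -0.092] [90 70 38]
(305, 322) [ 0.001 -0.004 -0.065] [68 66 65]
(250, 240) [ 0.038 -0.018 -0.081] [ 8  4 10]
(250, 300) [ 0.028 -0.016 -0.095] [17 18 21]
(400, 240) [ 0.038  0.023 -0.081] [10 11 13]
(250, 335) [ 0.022 -0.016 -0.099] [60 47 25]
```

```bash
python3 - <<'E'
from h import *
c=load('w1');T=c['T_tool_cam']
v,u=np.mgrid[0:400,0:640];px=np.c_[u.ravel(),v.ravel()]
L=((slopes(c,px)*c['range_z'].ravel()[:,None])@T[:3,:3].T+T[:3,3]).reshape(400,640,3)
for r in (240,255,275,295,310,318): print(r,[(k,*(L[r,k]*1000).round().astype(int)) for k in range(292,346,4)])
m=(L[...,2]>-.07)&(L[...,2]<.04);print(m.sum());q=L[m];print(np.percentile(q,[0,5,50,95,100],axis=0).round(3))
E
```

```text
240 [(292, np.int64(39), np.int64(-7), np.int64(-82)), (296, np.int64(38), np.int64(-6), np.int64(-81)), (300, np.int64(38), np.int64(-5), np.int64(-81)), (304, np.int64(11), np.int64(-6), np.int64(-14)), (308, np.int64(9), np.int64(-4), np.int64(-10)), (312, np.int64(9), np.int64(-2), np.int64(-10)), (316, np.int64(-134), np.int64(0), np.int64(340)), (320, np.int64(9), np.int64(2), np.int64(-10)), (324, np.int64(11), np.int64(4), np.int64(-14)), (328, np.int64(11), np.int64(6), np.int64(-14)), (332, np.int64(39), np.int64(4), np.int64(-82)), (336, np.int64(38), np.int64(5), np.int64(-80)), (340, np.int64(38), np.int64(6), np.int64(-81)), (344, np.int64(38), np.int64(7), np.int64(-80))]
255 [(292, np.int64(38), np.int64(-6), np.int64(-91)), (296, np.int64(38), np.int64(-5), np.int64(-91)), (300, np.int64(36), np.int64(-4), np.int64(-86)), (304, np.int64(8), np.int64(-6), np.int64(-26)), (308, np.int64(10), np.int64(-4), np.int64(-29)), (312, np.int64(10), np.int64(-2), np.int64(-29)), (316, np.int64(-161), np.int64(0), np.int64(339)), (320, np.int64(10), np.int64(2), np.int64(-29)), 
[... 2506 characters left out ...]
3), np.int64(-4), np.int64(-95)), (304, np.int64(8), np.int64(-4), np.int64(-73)), (308, np.int64(-7), np.int64(-3), np.int64(-52)), (312, np.int64(-7), np.int64(-2), np.int64(-52)), (316, np.int64(-110), np.int64(0), np.int64(94)), (320, np.int64(-8), np.int64(1), np.int64(-51)), (324, np.int64(-7), np.int64(3), np.int64(-52)), (328, np.int64(7), np.int64(4), np.int64(-72)), (332, np.int64(23), np.int64(4), np.int64(-94)), (336, np.int64(24), np.int64(5), np.int64(-96)), (340, np.int64(24), np.int64(6), np.int64(-95)), (344, np.int64(24), np.int64(7), np.int64(-95))]
1247
[[-0.011 -0.007 -0.067]
 [-0.008 -0.006 -0.055]
 [ 0.009  0.    -0.036]
 [ 0.011  0.004 -0.011]
 [ 0.012  0.006 -0.005]]
```

>>> apply_moves([
  {"dp": [0,0,0],"yaw": 0},
  {"dp": [0,0,0],"yaw": 0},
  {"dp": [0,0,0],"yaw": 0},
  {"dp": [0,0,0],"yaw": 0},
], grip=0.5)

```text
time_s: 4.53
tcp_pos: [0.4402, -0.0959, 0.2901]
eef_rot: [-180.0, -0.1, -180.0]
contact_force: [0.1, -0.0, -0.2]
gripper_width: 0.0198
gripper_force: 0.0
```

```bash
python3 - <<'E'
from h import *
w=wrist('w2')
for n in('w1','w2'):
    c=load(n);T=c['T_tool_cam']
    v,u=np.mgrid[0:400,0:640];px=np.c_[u.ravel(),v.ravel()]
    L=((slopes(c,px)*c['range_z'].ravel()[:,None])@T[:3,:3].T+T[:3,3]).reshape(400,640,3)
    m=(L[...,2]>-.05)&(L[...,2]<.05)&(abs(L[...,0])<.02)
    ys,xs=np.nonzero(m);q=L[m];print(n,len(q),np.percentile(q,[0,3,50,97,100],axis=0).round(3).tolist(),ys.min(),ys.max(),xs.min(),xs.max())
    for y in (-.0105,.0105,0,.003): print(proj({**{k:c[k] for k in('fx','fy','cx','cy','k1')},'Tw':T},[[.0095,y,.022],[.0095,y,0]]).round(0).tolist())
E
```

```text
w1 725 [[0.004, -0.007, -0.044], [0.007, -0.007, -0.04], [0.01, 0.0, -0.024], [0.011, 0.006, -0.008], [0.012, 0.006, -0.005]] 237 267 302 329
[[299.0, 219.0], [297.0, 232.0]]
[[334.0, 219.0], [336.0, 232.0]]
[[316.0, 219.0], [317.0, 232.0]]
[[321.0, 219.0], [322.0, 232.0]]
w2 1720 [[-0.01, -0.023, -0.05], [-0.005, -0.021, -0.044], [0.01, 0.009, -0.025], [0.011, 0.02, -0.009], [0.012, 0.023, -0.005]] 237 322 270 362
[[299.0, 219.0], [297.0, 232.0]]
[[334.0, 219.0], [336.0, 232.0]]
[[316.0, 219.0], [317.0, 232.0]]
[[321.0, 219.0], [322.0, 232.0]]
```

```bash
python3 - <<'E'
from h import *
c=load('l2s');print(proj(c,[[.4365,-.096,z] for z in(.269,.281,.291,.301,.311,.335)]).round(1).tolist())
c1=load('l1s');print(proj(c1,[[.639,-.096,z] for z in(.269,.281,.291,.301,.311)]).round(1).tolist())
a=c['image'].astype(int)
for col in (378,381,384): print(col,a[140:172,col].mean(1).round().astype(int).tolist())
P=cloud(c);m=(P[...,0]>.40)&(P[...,0]<.47)&(P[...,1]>-.13)&(P[...,1]<-.06)&(P[...,2]>.25)&(P[...,2]<.33);print(np.percentile(P[m],[0,2,10,50],axis=0).round(3))
E
```

```text
[[379.8, 161.7], [380.1, 157.6], [380.3, 154.2], [380.6, 150.8], [380.8, 147.3], [381.5, 138.8]]
[[322.0, 133.8], [322.0, 129.9], [321.9, 126.7], [321.9, 123.4], [321.9, 120.1]]
378 [114, 116, 116, 117, 117, 117, 117, 117, 117, 117, 119, 118, 117, 115, 116, 119, 120, 120, 120, 120, 121, 120, 120, 118, 118, 118, 120, 128, 150, 174, 191, 199]
381 [122, 121, 121, 121, 121, 121, 121, 120, 120, 120, 119, 120, 120, 119, 117, 116, 118, 120, 119, 119, 120, 120, 119, 118, 119, 118, 119, 119, 121, 136, 163, 185]
384 [114, 113, 112, 109, 102, 94, 89, 93, 99, 102, 101, 100, 98, 98, 106, 115, 118, 119, 119, 119, 119, 119, 119, 119, 118, 118, 118, 118, 119, 119, 126, 149]
[[ 0.421 -0.113  0.3  ]
 [ 0.422 -0.112  0.302]
 [ 0.423 -0.108  0.304]
 [ 0.425 -0.084  0.315]]
```

>>> apply_moves([
  {"dp": [0.02,0,-0.03],"yaw": 0},
  {"dp": [0.04,0,-0.044],"yaw": 0},
  {"dp": [0.06,0,-0.044],"yaw": 0},
  {"dp": [0.08,0,-0.044],"yaw": 0},
  {"dp": [0.09,0,-0.044],"yaw": 0},
  {"dp": [0.1,0,-0.044],"yaw": 0},
  {"dp": [0.11,0,-0.043],"yaw": 0},
  {"dp": [0.12,0,-0.041],"yaw": 0},
  {"dp": [0.13,0,-0.039],"yaw": 0},
  {"dp": [0.14,0,-0.037],"yaw": 0},
  {"dp": [0.15,0,-0.035],"yaw": 0},
  {"dp": [0.16,0,-0.033],"yaw": 0},
  {"dp": [0.17,0,-0.031],"yaw": 0},
  {"dp": [0.18,0,-0.029],"yaw": 0},
  {"dp": [0.188,0,-0.028],"yaw": 0},
  {"dp": [0.196,0,-0.028],"yaw": 0},
  {"dp": [0.2,0,-0.028],"yaw": 0},
  {"dp": [0.203,0,-0.028],"yaw": 0},
  {"dp": [0.205,0,-0.028],"yaw": 0},
  {"dp": [0.205,0,-0.028],"yaw": 0},
], grip=0.7)

```text
time_s: 6.25
tcp_pos: [0.6443, -0.0964, 0.2626]
eef_rot: [-180.0, -0.0, -180.0]
contact_force: [-3.6, -2.8, 0.9]
gripper_width: 0.0133
gripper_force: 1.7
```

>>> apply_moves([
  {"dp": [-0.02,0,0],"yaw": 0},
  {"dp": [-0.05,0,0],"yaw": 0},
  {"dp": [-0.09,0,0],"yaw": 0},
  {"dp": [-0.13,0,0],"yaw": 0},
  {"dp": [-0.17,0,0],"yaw": 0},
  {"dp": [-0.2,0,0],"yaw": 0},
])

```text
time_s: 6.75
tcp_pos: [0.442, -0.0955, 0.2622]
eef_rot: [179.9, 0.1, -179.9]
contact_force: [0.3, 0.8, 0.2]
gripper_width: 0.0131
gripper_force: 0.0
```

```bash
python3 lev.py l3 2>/dev/null; python3 - <<'E'
from h import *
t=load('l3t');s=load('l3s')
print(t['image'][135:200:3,369].max(1).tolist())
sub=s['image'][105:160,295:345].max(2);l,st,ce=blob(sub<65);print(st[1:,:],ce[1:]+[295,105])
E
```

```text
-0.2 [[369.8 160.5]] [[321.  127.4]]
-0.1 [[369.8 155.6]] [[317.6 125.2]]
0 [[369.7 150.7]] [[314.2 123.4]]
0.1 [[369.6 146.1]] [[310.8 122. ]]
0.2 [[369.4 141.6]] [[307.6 121.1]]
t 90 [370.78888889 153.17777778] [ 0.66031509 -0.09784931  0.29677089]
s 119 [316.09243697 124.30252101] [ 0.65880378 -0.09334621  0.29186147]
[143, 144, 129, 107, 105, 25, 9, 6, 31, 49, 43, 65, 137, 114, 143, 147, 146, 143, 144, 143, 146, 144]
[[ 18  11   7  18 122]] [[316.04098361 124.2295082 ]]
```

```bash
python3 - <<'E'
from h import *
s=load('l3s');t=load('l3t')
def axis(c,x0,x1,y0,y1):
    v=c['image'][y0:y1,x0:x1].max(2);l,st,ce=blob(v<75);i=1+st[1:,4].argmax();q=np.argwhere(l==i)[:,::-1]+[x0,y0]
    d=np.linalg.svd(q-q.mean(0))[2][0] if len(q)<3000 else 0
    return q.mean(0),d,q
ce,d,q=axis(s,295,345,105,160);print(ce,d,'lean px ratio',d[0]/d[1])
P=np.array([.660,-.096,.158])
for a in(-.15,-.1,-.05,0,.05):
    u=np.array([np.sin(a),0,np.cos(a)]);p=proj(s,[P+.11*u,P+.155*u]);e=p[1]-p[0];print(a,e[0]/e[1])
ct,_,_=axis(t,360,380,145,180)
A,o=pose(t);B,r=pose(s);D=(slopes(t,ct)@A.T)[0];E=(slopes(s,ce)@B.T)[0]
k=np.linalg.lstsq(np.c_[D,-E],r-o,rcond=None)[0];print(ct,o+D*k[0],r+E*k[1])
# pivot hub candidate points: right side of press, z .14-.18
for c in(t,s):
    X=cloud(c);m=(X[...,0]>.6)&(X[...,0]<.75)&(X[...,1]<-.088)&(X[...,1]>-.11)&(X[...,2]>.13)&(X[...,2]<.24);print(m.sum(),np.percentile(X[m],[5,50,95],axis=0).round(3).tolist() if m.any() else 0)
E
```

```text
[316.5034965  124.34265734] [0.02028557 0.99979423] lean px ratio 0.020289749135754046
-0.15 -0.11843488081976684
-0.1 -0.07043977289469605
-0.05 -0.02516578140798326
0 0.01782115405735053
0.05 0.05889033596695578
[368.06060606 158.21717172] [ 0.6465712  -0.09033658  0.29690483] [ 0.65053544 -0.08679703  0.29754062]
82 [[0.65, -0.109, 0.159], [0.66, -0.097, 0.171], [0.674, -0.089, 0.223]]
14 [[0.662, -0.104, 0.229], [0.664, -0.099, 0.234], [0.668, -0.094, 0.238]]
```

>>> apply_moves([
  {"dp": [-0.01,-0.02,0],"yaw": 7},
  {"dp": [-0.02,-0.04,0],"yaw": 14},
  {"dp": [-0.03,-0.06,0],"yaw": 21},
  {"dp": [-0.04,-0.08,0],"yaw": 28},
  {"dp": [-0.04,-0.1,-0.01],"yaw": 35},
  {"dp": [-0.04,-0.12,-0.03],"yaw": 42},
  {"dp": [-0.04,-0.14,-0.05],"yaw": 49},
  {"dp": [-0.04,-0.155,-0.07],"yaw": 56},
  {"dp": [-0.04,-0.155,-0.09],"yaw": 63},
  {"dp": [-0.04,-0.155,-0.1],"yaw": 70},
  {"dp": [-0.04,-0.155,-0.1],"yaw": 72},
  {"dp": [-0.04,-0.155,-0.1],"yaw": 72},
  {"dp": [-0.04,-0.155,-0.1],"yaw": 72},
], grip=0)

```text
time_s: 7.93
tcp_pos: [0.4053, -0.2508, 0.1626]
eef_rot: [-180.0, 0.0, -108.0]
contact_force: [-1.0, -0.2, 1.8]
gripper_width: 0.0438
gripper_force: 0.0
```

```bash
cat > lif.py <<'E'
from h import *
import sys
c=wrist(sys.argv[1]);print('tcp',c['Tw'][:3,3])
H,S,V=cv2.split(cv2.cvtColor(c['image'],cv2.COLOR_RGB2HSV));P=cloud(c)
near=(abs(P[...,0]-.41)<.08)&(abs(P[...,1]+.22)<.1)&(P[...,2]<.06)
def big(m):
    l,st,_=blob(m);return l==1+st[1:,4].argmax()
hd=big(near&(H<18)&(S>110)&(V<210));bl=big(near&(H>90)&(H<125)&(S>20))
for nm,k in(('handle',hd),('blade',bl)):
    X=P[k];X=X[np.isfinite(X).all(1)]
    q=cv2.minAreaRect((X[:,:2]*1000).astype(np.float32))
    d=np.linalg.svd((X-X.mean(0))[::max(1,len(X)//2000)],full_matrices=False)[2][0]
    print(nm,len(X),X.mean(0).round(4),'z',np.percentile(X[:,2],[2,98]).round(3),'rect',np.round(q[0],1),np.round(q[1],1),round(q[2],1),'axis yaw',np.degrees(np.arctan2(d[1],d[0])).round(1),'elev',np.degrees(np.arcsin(d[2])).round(1))
    if nm=='blade':
        z=.0016;ys,xs=np.nonzero(k);p=onz(c,np.c_[xs,ys],z)[:,:2]*1000;q=cv2.minAreaRect(p.astype(np.float32));print('  plane rect',np.round(q[0],1),np.round(q[1],1),q[2], np.round(cv2.boxPoints(q),1).tolist())
E
python3 lif.py w3
```

```text
tcp [ 0.38306762 -0.32019999  0.32638285]
handle 877 [ 0.3994 -0.2532  0.0383] z [0.018 0.052] rect [ 400.6 -249.4] [59.2 15.3] 70.2 axis yaw 70.5 elev -31.5
blade 1742 [ 0.4227 -0.1883  0.0014] z [-0.     0.006] rect [ 422.2 -189.5] [60.3 40.4] 69.2 axis yaw -110.3 elev 1.9
  plane rect [ 422.7 -188.7] [55.4 40.8] 71.98308563232422 [[394.79998779296875, -208.8000030517578], [433.6000061035156, -221.39999389648438], [450.70001220703125, -168.6999969482422], [411.8999938964844, -156.10000610351562]]
```

View pics/w3.png

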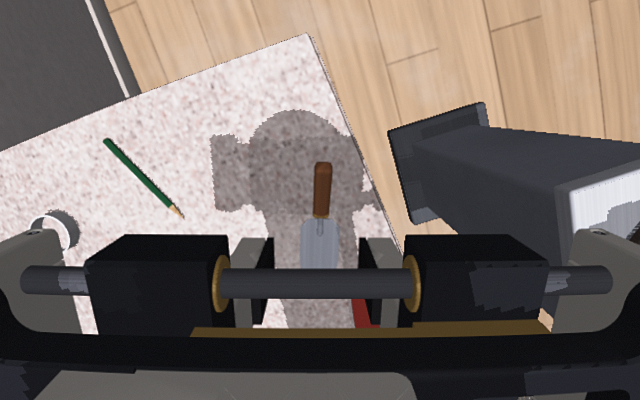

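The wrist view shows the handle from (323,163) to (320,215), nearly aligned with the tool and between the open fingers. Lifter yaw is about 70.5° and the grip point is at about (0.400, -0.251). I'll descend towards the rear part of the handle.

>>> apply_moves([
  {"dp": [-0.004,-0.004,-0.035],"yaw": -1.5},
  {"dp": [-0.008,-0.009,-0.07],"yaw": -1.5},
  {"dp": [-0.008,-0.009,-0.1],"yaw": -1.5},
  {"dp": [-0.008,-0.009,-0.12],"yaw": -1.5},
  {"dp": [-0.008,-0.009,-0.135],"yaw": -1.5},
  {"dp": [-0.008,-0.009,-0.145],"yaw": -1.5},
  {"dp": [-0.008,-0.009,-0.15],"yaw": -1.5},
  {"dp": [-0.008,-0.009,-0.15],"yaw": -1.5},
])

```text
time_s: 8.65
tcp_pos: [0.3966, -0.2597, 0.012]
eef_rot: [180.0, -0.0, -109.5]
contact_force: [-0.1, -0.1, 0.7]
gripper_width: 0.0438
gripper_force: 0.0
```

>>> apply_moves([
  {"dp": [0,0,0],"yaw": 0},
  {"dp": [0,0,0],"yaw": 0},
  {"dp": [0,0,0],"yaw": 0},
  {"dp": [0,0,0],"yaw": 0},
], grip=1, squeeze=50)

```text
time_s: 8.98
tcp_pos: [0.3972, -0.26, 0.0133]
eef_rot: [-179.9, 0.0, -109.5]
contact_force: [0.3, 0.6, 0.1]
gripper_width: 0.0225
gripper_force: 0.0
```

>>> apply_moves([
  {"dp": [0,0,0],"yaw": 0},
  {"dp": [0,0,0],"yaw": 0},
  {"dp": [0,0,0],"yaw": 0},
  {"dp": [0,0,0],"yaw": 0},
])

```text
time_s: 9.32
tcp_pos: [0.3969, -0.2601, 0.0129]
eef_rot: [-180.0, -0.0, -109.4]
contact_force: [-0.2, -1.8, 3.3]
gripper_width: 0.0156
gripper_force: 50.0
```

>>> apply_moves([
  {"dp": [0,0,0.02],"yaw": 0},
  {"dp": [0,0,0.05],"yaw": 0},
  {"dp": [0,0,0.085],"yaw": 0},
  {"dp": [0,0.01,0.11],"yaw": -6},
  {"dp": [0.002,0.03,0.12],"yaw": -12},
  {"dp": [0.004,0.05,0.12],"yaw": -18},
  {"dp": [0.006,0.07,0.12],"yaw": -24},
  {"dp": [0.008,0.09,0.12],"yaw": -30},
  {"dp": [0.008,0.11,0.12],"yaw": -36},
  {"dp": [0.008,0.13,0.12],"yaw": -42},
  {"dp": [0.008,0.15,0.12],"yaw": -48},
  {"dp": [0.008,0.17,0.12],"yaw": -54},
  {"dp": [0.008,0.19,0.12],"yaw": -60},
  {"dp": [0.008,0.205,0.12],"yaw": -66},
  {"dp": [0.008,0.215,0.11],"yaw": -71},
  {"dp": [0.008,0.218,0.09],"yaw": -71.8},
  {"dp": [0.008,0.218,0.06],"yaw": -71.8},
  {"dp": [0.008,0.218,0.045],"yaw": -71.8},
  {"dp": [0.008,0.218,0.045],"yaw": -71.8},
  {"dp": [0.008,0.218,0.045],"yaw": -71.8},
])

```text
time_s: 10.98
tcp_pos: [0.4039, -0.0422, 0.0572]
eef_rot: [-179.9, -0.1, 178.8]
contact_force: [0.5, 0.7, 1.0]
gripper_width: 0.0155
gripper_force: 50.0
```

```bash
cat > bl.py <<'E'
from h import *
from plant import cams,get_state
import sys
n=sys.argv[1];print('tcp',get_state()['tcp_pos'].round(4))
s=cams.capture('scene');t=cams.capture('top')
for k,c in(('s',s),('t',t)): pickle.dump(c,open(n+k+'.pkl','wb'))
x0,x1,y0,y1=[float(v) for v in sys.argv[2:6]]
P=cloud(s);H,S,V=cv2.split(cv2.cvtColor(s['image'],cv2.COLOR_RGB2HSV))
m=(P[...,0]>x0)&(P[...,0]<x1)&(P[...,1]>y0)&(P[...,1]<y1)&(P[...,2]>.02)&(P[...,2]<.16)
q=np.argwhere(m);X=P[m]
print(len(X),'x',np.percentile(X[:,0],[1,50,99]).round(3))
for a in np.arange(x0,x1,.015):
    k=(X[:,0]>=a)&(X[:,0]<a+.015)
    if k.sum()>3: print(round(a,3),k.sum(),'y',np.percentile(X[k,1],[5,50,95]).round(3),'z',np.percentile(X[k,2],[5,50,95]).round(3))
a=s['image'][150:290,250:420];cv2.imwrite(f'pics/{n}.png',cv2.resize(a[:,:,::-1],None,fx=4,fy=4,interpolation=cv2.INTER_CUBIC))
E
python3 bl.py b1 .40 .545 -.09 .01
```

```text
tcp [ 0.4039 -0.0422  0.0572]
145 x [0.401 0.414 0.519]
0.4 75 y [-0.025 -0.017 -0.001] z [0.071 0.153 0.156]
0.415 45 y [-0.026 -0.009 -0.   ] z [0.146 0.154 0.159]
0.43 4 y [-0.004 -0.002  0.001] z [0.146 0.15  0.153]
0.46 5 y [-0.026 -0.023 -0.021] z [0.045 0.048 0.051]
0.475 4 y [-0.028 -0.025 -0.022] z [0.043 0.046 0.049]
0.49 5 y [-0.028 -0.026 -0.025] z [0.044 0.045 0.046]
0.505 6 y [-0.035 -0.031 -0.028] z [0.043 0.046 0.047]
```

```bash
python3 - <<'E'
from h import *
s=load('l3s');P=cloud(s)
print(proj(s,[[.610,-.047,.041],[.586,-.047,.041],[.61,-.011,.041],[.61,-.083,.041],[.565,-.047,.034],[.555,-.045,.022]]).round(1).tolist())
a=s['image'][150:290,250:420]
a=s['image'][190:240,285:355];cv2.imwrite('pics/br.png',cv2.resize(a[:,:,::-1],None,fx=9,fy=9,interpolation=cv2.INTER_CUBIC))
E
```

```text
[[318.1, 211.2], [323.9, 214.8], [309.3, 216.8], [326.6, 205.7], [329.1, 219.8], [331.2, 224.9]]
```

View pics/br.png

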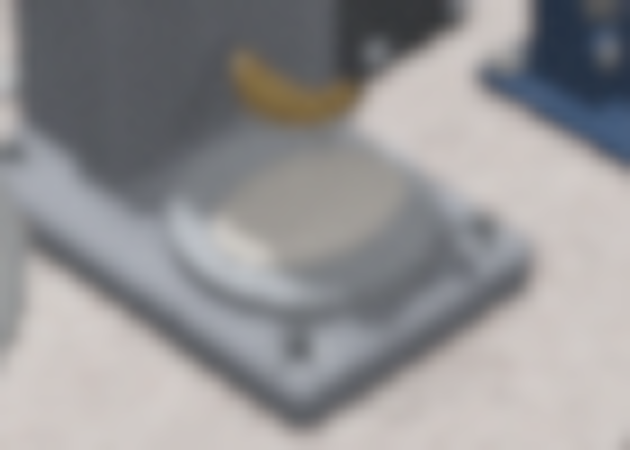

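The crop shows the brooch as a pale oval centred at about full-frame (319.4,212.3), i.e. about (0.605,-0.047), with the stamp raised well clear. Next I set the tip down on the anvil in front of it.

>>> apply_moves([
  {"dp": [0.02,0,0],"yaw": 0},
  {"dp": [0.04,-0.001,0],"yaw": 0},
  {"dp": [0.054,-0.001,0],"yaw": 0},
  {"dp": [0.054,-0.001,-0.004],"yaw": 0},
  {"dp": [0.054,-0.001,-0.008],"yaw": 0},
  {"dp": [0.054,-0.001,-0.01],"yaw": 0},
  {"dp": [0.054,-0.001,-0.011],"yaw": 0},
  {"dp": [0.054,-0.001,-0.011],"yaw": 0},
])

```text
time_s: 11.75
tcp_pos: [0.4579, -0.0431, 0.0467]
eef_rot: [-180.0, -0.0, 178.7]
contact_force: [-0.4, 0.4, 1.4]
gripper_width: 0.0156
gripper_force: 50.0
```

>>> apply_moves([
  {"dp": [0,0,-0.0005],"yaw": 0},
  {"dp": [0,0,-0.001],"yaw": 0},
  {"dp": [0,0,-0.001],"yaw": 0},
])

```text
time_s: 12.0
tcp_pos: [0.4584, -0.0429, 0.0459]
eef_rot: [180.0, 0.0, 178.8]
contact_force: [-3.0, -0.0, 4.7]
gripper_width: 0.0155
gripper_force: 50.0
```

>>> apply_moves([
  {"dp": [0.004,0,0.0],"yaw": 0},
  {"dp": [0.008,0,0],"yaw": 0},
  {"dp": [0.012,0,0],"yaw": 0},
  {"dp": [0.016,0,0],"yaw": 0},
  {"dp": [0.02,0,0],"yaw": 0},
  {"dp": [0.024,-0.0005,0],"yaw": 0},
  {"dp": [0.028,-0.0005,0],"yaw": 0},
  {"dp": [0.032,-0.0005,0],"yaw": 0},
])

```text
time_s: 12.67
tcp_pos: [0.4905, -0.0436, 0.046]
eef_rot: [-180.0, -0.0, 178.8]
contact_force: [-5.7, 0.1, 9.5]
gripper_width: 0.0157
gripper_force: 50.0
```

>>> apply_moves([
  {"dp": [0.004,0,0],"yaw": 0},
  {"dp": [0.008,0,0],"yaw": 0},
  {"dp": [0.012,0,0],"yaw": 0},
  {"dp": [0.016,-0.0005,0],"yaw": 0},
  {"dp": [0.018,-0.0005,0],"yaw": 0},
  {"dp": [0.019,-0.0005,0],"yaw": 0},
  {"dp": [0.019,-0.0005,0],"yaw": 0},
])

```text
time_s: 13.25
tcp_pos: [0.5092, -0.0442, 0.0463]
eef_rot: [-180.0, -0.1, 178.8]
contact_force: [-7.1, -0.3, 14.2]
gripper_width: 0.0156
gripper_force: 50.0
```

```bash
python3 bl.py b2 .50 .66 -.1 .005
```

```text
tcp [ 0.5092 -0.0442  0.0463]
997 x [0.5   0.585 0.659]
0.5 99 y [-0.058 -0.022 -0.006] z [0.06  0.086 0.156]
0.515 89 y [-0.029 -0.017 -0.002] z [0.07  0.145 0.158]
0.53 31 y [-0.039 -0.01  -0.001] z [0.048 0.142 0.16 ]
0.545 77 y [-0.056 -0.033 -0.001] z [0.02  0.141 0.157]
0.56 130 y [-0.037 -0.02   0.002] z [0.022 0.08  0.157]
0.575 97 y [-0.023 -0.015  0.001] z [0.023 0.037 0.155]
0.59 93 y [-0.021 -0.014  0.002] z [0.023 0.038 0.154]
0.605 102 y [-0.031 -0.014  0.001] z [0.023 0.042 0.157]
0.62 89 y [-0.03  -0.015  0.002] z [0.023 0.093 0.156]
0.635 98 y [-0.044 -0.017  0.001] z [0.022 0.077 0.153]
0.65 92 y [-0.048 -0.018 -0.   ] z [0.023 0.073 0.156]
```

>>> apply_moves([
  {"dp": [0,0,0.003],"yaw": 0},
  {"dp": [0,0,0.006],"yaw": 0},
  {"dp": [0,0,0.01],"yaw": 0},
  {"dp": [0,0,0.015],"yaw": 0},
  {"dp": [0,0,0.02],"yaw": 0},
  {"dp": [0,0,0.022],"yaw": 0},
  {"dp": [0,0,0.022],"yaw": 0},
])

```text
time_s: 13.93
tcp_pos: [0.5101, -0.0438, 0.0682]
eef_rot: [180.0, 0.1, 178.7]
contact_force: [-0.3, -0.2, -0.6]
gripper_width: 0.0157
gripper_force: 50.0
```

```bash
python3 bl.py b3 .50 .66 -.1 .005 | head -2; python3 - <<'E'
from h import *
a=load('b2s')['image'][185:240,280:360];b=load('b3s')['image'][185:240,280:360]
z=np.vstack([a,b])[:,:,::-1];cv2.imwrite('pics/b23.png',cv2.resize(z,None,fx=5,fy=5,interpolation=cv2.INTER_CUBIC))
E
```

```text
tcp [ 0.5101 -0.0438  0.0682]
900 x [0.5   0.598 0.659]
```

View pics/b23.png

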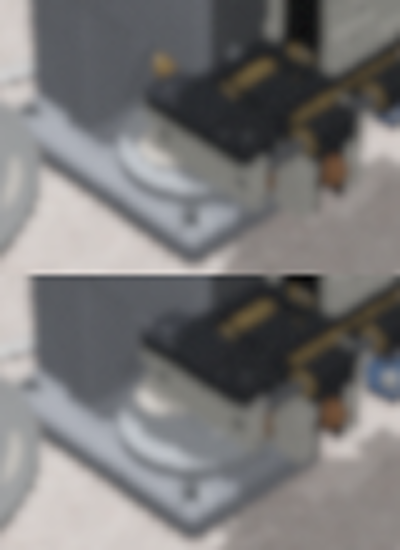

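The lower half of this tenth and last picture shows the brooch end raised off the anvil with the blade, at about crop (150,405). I withdraw gently and check it by depth.

>>> apply_moves([
  {"dp": [-0.003,0,0],"yaw": 0},
  {"dp": [-0.008,0,0],"yaw": 0},
  {"dp": [-0.014,0,0],"yaw": 0},
  {"dp": [-0.021,0,0],"yaw": 0},
  {"dp": [-0.028,0,0],"yaw": 0},
  {"dp": [-0.035,0,0],"yaw": 0},
  {"dp": [-0.042,0,0],"yaw": 0},
  {"dp": [-0.049,0,0],"yaw": 0},
  {"dp": [-0.056,0,0],"yaw": 0},
  {"dp": [-0.063,0,0.002],"yaw": 0},
  {"dp": [-0.07,0,0.005],"yaw": 0},
  {"dp": [-0.077,0,0.008],"yaw": 0},
  {"dp": [-0.084,0.001,0.012],"yaw": 0},
  {"dp": [-0.09,0.001,0.016],"yaw": 0},
  {"dp": [-0.094,0.001,0.02],"yaw": 0},
  {"dp": [-0.096,0.001,0.022],"yaw": 0},
  {"dp": [-0.096,0.001,0.022],"yaw": 0},
])

```text
time_s: 15.45
tcp_pos: [0.4137, -0.0428, 0.0903]
eef_rot: [180.0, 0.1, 178.8]
contact_force: [0.4, -0.1, -1.5]
gripper_width: 0.0155
gripper_force: 50.0
```

```bash
cat > q.py <<'E'
from h import *
import sys
from plant import cams,get_state
n=sys.argv[1];s=get_state();tc=s['tcp_pos'];yaw=np.radians(float(sys.argv[2]));print(tc.round(4),s['eef_rot'].round(1))
ex=np.array([np.cos(yaw),np.sin(yaw)]);ey=np.array([-ex[1],ex[0]])
for k in('s','t'):
    c=cams.capture({'s':'scene','t':'top'}[k]);pickle.dump(c,open(n+k+'.pkl','wb'))
    P=cloud(c);d=P[...,:2]-tc[:2];u=d@ex;v=d@ey;z=P[...,2]-tc[2]
    m=(u>.03)&(u<.16)&(abs(v)<.05)&(z>-.08)&(z<.045)&(P[...,2]>.012)
    print(k,m.sum())
    for a in np.arange(.03,.16,.01):
        j=m&(u>=a)&(u<a+.01)
        if j.sum()>2: print('  u %.2f n%d'%(a,j.sum()),'v',np.percentile(v[j],[3,50,97]).round(3),'z-tcp',np.percentile(z[j],[10,50,90]).round(3),'rgb',c['image'][j].mean(0).round())
E
python3 q.py c1 -1.2
```

```text
[ 0.4137 -0.0428  0.0903] [1.800e+02 1.000e-01 1.788e+02]
s 324
  u 0.05 n3 v [0.017 0.02  0.022] z-tcp [-0.01  -0.009 -0.007] rgb [191. 191. 193.]
  u 0.06 n8 v [0.013 0.016 0.022] z-tcp [-0.013 -0.01  -0.009] rgb [180. 182. 184.]
  u 0.07 n4 v [0.017 0.018 0.02 ] z-tcp [-0.011 -0.009 -0.008] rgb [179. 180. 182.]
  u 0.08 n11 v [0.012 0.02  0.03 ] z-tcp [-0.012 -0.008 -0.005] rgb [195. 193. 189.]
  u 0.09 n15 v [0.021 0.026 0.033] z-tcp [-0.007 -0.005 -0.003] rgb [218. 214. 209.]
  u 0.10 n11 v [0.02  0.026 0.033] z-tcp [-0.007 -0.006 -0.005] rgb [220. 217. 212.]
  u 0.11 n15 v [0.013 0.02  0.03 ] z-tcp [-0.008 -0.006 -0.005] rgb [211. 208. 204.]
  u 0.12 n6 v [0.002 0.008 0.011] z-tcp [-0.008 -0.007 -0.006] rgb [192. 190. 188.]
  u 0.13 n12 v [-0.019 -0.001  0.03 ] z-tcp [-0.075 -0.071 -0.069] rgb [118. 121. 126.]
  u 0.14 n136 v [-0.02   0.013  0.048] z-tcp [-0.075 -0.067  0.042] rgb [123. 125. 129.]
  u 0.15 n103 v [-0.013  0.018  0.046] z-tcp [-0.068 -0.059  0.037] rgb [123. 125. 129.]
t 416
  u 0.07 n3 v [0.02  0.023 0.023] z-tcp [-0.013 -0.011 -0.01 ] rgb [100. 100.  96.]
  u 0.08 n17 v [0.012 0.02  0.029] z-tcp [-0.013 -0.009 -0.004] rgb [143. 141. 131.]
  u 0.09 n43 v [-0.     0.017  0.033] z-tcp [-0.011 -0.008 -0.004] rgb [161. 159. 148.]
  u 0.10 n68 v [-0.029  0.     0.032] z-tcp [-0.012 -0.007 -0.004] rgb [162. 160. 147.]
  u 0.11 n55 v [-0.027 -0.001  0.027] z-tcp [-0.013 -0.009 -0.005] rgb [158. 155. 142.]
  u 0.12 n14 v [-0.015 -0.003  0.013] z-tcp [-0.015 -0.01  -0.006] rgb [143. 140. 128.]
  u 0.13 n19 v [-0.042  0.015  0.043] z-tcp [-0.077 -0.072 -0.066] rgb [74. 76. 77.]
  u 0.14 n106 v [-0.046 -0.001  0.046] z-tcp [-0.073 -0.069 -0.063] rgb [79. 84. 88.]
  u 0.15 n91 v [-0.046 -0.     0.045] z-tcp [-0.071 -0.064 -0.056] rgb [76. 82. 84.]
```

The brooch rides on the blade, spanning 0.080–0.127 m ahead of the TCP and centred across it. I carry it gently to the plate.

>>> apply_moves([
  {"dp": [0,0.004,0],"yaw": 0},
  {"dp": [0,0.01,0],"yaw": -1},
  {"dp": [0,0.018,0],"yaw": -2},
  {"dp": [0,0.028,0],"yaw": -3},
  {"dp": [-0.001,0.04,0],"yaw": -4},
  {"dp": [-0.002,0.054,0],"yaw": -5},
  {"dp": [-0.003,0.068,0],"yaw": -6},
  {"dp": [-0.004,0.083,0],"yaw": -7},
  {"dp": [-0.005,0.098,0],"yaw": -8},
  {"dp": [-0.006,0.113,0],"yaw": -9},
  {"dp": [-0.007,0.128,0],"yaw": -10},
  {"dp": [-0.008,0.143,0],"yaw": -11},
  {"dp": [-0.009,0.158,0],"yaw": -12},
  {"dp": [-0.01,0.173,0],"yaw": -13},
  {"dp": [-0.011,0.188,0],"yaw": -14},
  {"dp": [-0.012,0.203,0],"yaw": -15},
  {"dp": [-0.012,0.217,0],"yaw": -16},
  {"dp": [-0.012,0.23,0],"yaw": -17},
  {"dp": [-0.012,0.242,0],"yaw": -18},
  {"dp": [-0.012,0.252,0],"yaw": -19},
])

```text
time_s: 17.22
tcp_pos: [0.4016, 0.2102, 0.0892]
eef_rot: [-180.0, -0.0, 159.7]
contact_force: [0.1, -0.3, -0.8]
gripper_width: 0.0154
gripper_force: 50.0
```

>>> apply_moves([
  {"dp": [0,0.009,0],"yaw": 0},
  {"dp": [0,0.016,-0.002],"yaw": 0},
  {"dp": [0,0.021,-0.005],"yaw": 0},
  {"dp": [0,0.024,-0.009],"yaw": 0},
  {"dp": [0,0.025,-0.013],"yaw": 0},
  {"dp": [0,0.025,-0.017],"yaw": 0},
  {"dp": [0,0.025,-0.019],"yaw": 0},
  {"dp": [0,0.025,-0.019],"yaw": 0},
])

```text
time_s: 17.88
tcp_pos: [0.4012, 0.2333, 0.0699]
eef_rot: [-179.9, -0.0, 159.7]
contact_force: [0.5, -0.6, 0.2]
gripper_width: 0.0157
gripper_force: 50.0
```

```bash
python3 q.py c2 -20.2; python3 - <<'E'
from h import *
for n in 'c2t','c2s':
    t=load(n);S=cv2.cvtColor(t['image'],cv2.COLOR_RGB2HSV);P=cloud(t)
    m=(S[...,1]<25)&(S[...,2]>(165 if n[-1]=='t' else 215))&(P[...,0]>.4)&(P[...,0]<.6)&(P[...,1]>.1)&(P[...,1]<.3)&(P[...,2]<.03)
    q=np.argwhere(m)[:,::-1];p=onz(t,q,.014)[:,:2]*1000;print(n,len(p),np.percentile(p,[1,99],axis=0).round(1).tolist())
E
```

```text
[0.4012 0.2333 0.0699] [-179.9   -0.   159.7]
s 174
  u 0.03 n59 v [-0.034  0.001  0.033] z-tcp [-0.056 -0.054 -0.052] rgb [168. 163. 161.]
  u 0.04 n53 v [-0.036  0.015  0.046] z-tcp [-0.057 -0.056 -0.053] rgb [183. 178. 176.]
  u 0.05 n24 v [-0.023  0.039  0.048] z-tcp [-0.058 -0.056 -0.054] rgb [219. 214. 211.]
  u 0.06 n5 v [0.021 0.044 0.048] z-tcp [-0.057 -0.056 -0.029] rgb [220. 215. 213.]
  u 0.07 n5 v [0.022 0.046 0.049] z-tcp [-0.057 -0.057 -0.029] rgb [215. 210. 208.]
  u 0.09 n9 v [0.02  0.027 0.031] z-tcp [-0.006 -0.005 -0.004] rgb [212. 208. 203.]
  u 0.10 n16 v [0.02  0.026 0.033] z-tcp [-0.007 -0.006 -0.005] rgb [216. 212. 207.]
t 513
  u 0.03 n6 v [-0.036 -0.033 -0.03 ] z-tcp [-0.058 -0.056 -0.052] rgb [103. 100.  94.]
  u 0.04 n45 v [-0.046 -0.01   0.021] z-tcp [-0.057 -0.054 -0.007] rgb [96. 96. 92.]
  u 0.05 n53 v [-0.041 -0.001  0.03 ] z-tcp [-0.057 -0.013 -0.008] rgb [104. 107. 107.]
  u 0.06 n57 v [-0.046  0.     0.048] z-tcp [-0.057 -0.013 -0.009] rgb [137. 143. 144.]
  u 0.07 n44 v [-0.018  0.001  0.021] z-tcp [-0.015 -0.011 -0.007] rgb [140. 146. 146.]
  u 0.08 n59 v [-0.028  0.002  0.028] z-tcp [-0.012 -0.008 -0.002] rgb [161. 159. 148.]
  u 0.09 n72 v [-0.032 -0.     0.033] z-tcp [-0.011 -0.007 -0.004] rgb [164. 163. 153.]
  u 0.10 n72 v [-0.034 -0.001  0.032] z-tcp [-0.011 -0.008 -0.003] rgb [164. 162. 149.]
  u 0.11 n58 v [-0.031 -0.003  0.025] z-tcp [-0.012 -0.007 -0.005] rgb [158. 156. 143.]
  u 0.12 n16 v [-0.018 -0.     0.034] z-tcp [-0.015 -0.009 -0.004] rgb [155. 152. 142.]
  u 0.13 n4 v [-0.038 -0.025  0.043] z-tcp [-0.058 -0.057 -0.057] rgb [160. 158. 152.]
  u 0.14 n6 v [-0.047  0.007  0.049] z-tcp [-0.057 -0.056 -0.055] rgb [163. 162. 156.]
  u 0.15 n21 v [-0.046 -0.027  0.045] z-tcp [-0.058 -0.056 -0.053] rgb [165. 164. 158.]
c2t 660 [[444.9, 126.4], [567.8, 268.5]]
c2s 359 [[439.1, 150.6], [563.2, 304.7]]
```

>>> apply_moves([
  {"dp": [0,0,0],"yaw": 0},
  {"dp": [0,0,0],"yaw": 0},
  {"dp": [0,0,0],"yaw": 0},
], squeeze=3)

```text
time_s: 18.23
tcp_pos: [0.4017, 0.2341, 0.0708]
eef_rot: [180.0, 0.0, 159.7]
contact_force: [-0.1, 0.4, 0.4]
gripper_width: 0.016
gripper_force: 3.0
```

```bash
python3 q.py c3 -20.2 | grep -A20 '^t'
```

```text
t 375
  u 0.03 n12 v [-0.038 -0.03  -0.021] z-tcp [-0.055 -0.054 -0.053] rgb [97. 94. 87.]
  u 0.04 n58 v [-0.047 -0.01   0.022] z-tcp [-0.057 -0.048 -0.042] rgb [85. 86. 84.]
  u 0.05 n51 v [-0.048 -0.001  0.032] z-tcp [-0.057 -0.049 -0.045] rgb [103. 104. 101.]
  u 0.06 n69 v [-0.048 -0.002  0.042] z-tcp [-0.056 -0.05  -0.045] rgb [155. 153. 142.]
  u 0.07 n71 v [-0.033  0.001  0.043] z-tcp [-0.056 -0.053 -0.048] rgb [156. 154. 142.]
  u 0.08 n54 v [-0.038 -0.003  0.029] z-tcp [-0.058 -0.055 -0.049] rgb [150. 147. 135.]
  u 0.09 n15 v [-0.027  0.006  0.04 ] z-tcp [-0.059 -0.057 -0.054] rgb [144. 141. 131.]
  u 0.11 n3 v [-0.043  0.029  0.048] z-tcp [-0.059 -0.059 -0.058] rgb [164. 163. 157.]
  u 0.13 n5 v [-0.047 -0.013  0.047] z-tcp [-0.058 -0.056 -0.055] rgb [165. 165. 158.]
  u 0.14 n13 v [-0.048 -0.03   0.047] z-tcp [-0.059 -0.058 -0.053] rgb [162. 161. 154.]
  u 0.15 n22 v [-0.045 -0.004  0.049] z-tcp [-0.059 -0.057 -0.055] rgb [165. 164. 158.]
```

The blade has drooped about 25–27° and the brooch is still on it. I raise and draw back to steepen it.

>>> apply_moves([
  {"dp": [0,0,0.005],"yaw": 0},
  {"dp": [0,0,0.01],"yaw": 0},
  {"dp": [-0.002,0.001,0.015],"yaw": 0},
  {"dp": [-0.005,0.002,0.018],"yaw": 0},
  {"dp": [-0.008,0.003,0.02],"yaw": 0},
  {"dp": [-0.008,0.003,0.02],"yaw": 0},
])

```text
time_s: 18.83
tcp_pos: [0.3932, 0.2374, 0.0912]
eef_rot: [179.9, 0.0, 159.8]
contact_force: [-0.1, 0.1, -0.5]
gripper_width: 0.0162
gripper_force: 3.0
```

```bash
sed -i 's/(z>-.08)/(z>-.13)/' q.py; python3 q.py c4 -20.2 | grep -A20 '^t'; python3 - <<'E'
from h import *
for n in('c2t','c3t','c4t'):
    t=load(n);P=cloud(t);im=t['image'].astype(int)
    m=(im[...,0]-im[...,2]>8)&(im.max(2)>135)&(P[...,0]>.42)&(P[...,0]<.6)&(P[...,1]>.12)&(P[...,1]<.28)
    l,st,ce=blob(m);i=1+st[1:,4].argmax();X=P[l==i];print(n,st[i],X.mean(0).round(4),np.percentile(X,[3,97],axis=0).round(3).tolist())
    A=np.c_[X[:,:2],np.ones(len(X))];k=np.linalg.lstsq(A,X[:,2],rcond=None)[0];print('slope deg',np.degrees(np.arctan(k[:2])).round(1))
E
```

```text
t 440
  u 0.03 n4 v [-0.023 -0.015  0.006] z-tcp [-0.075 -0.059 -0.043] rgb [83. 83. 78.]
  u 0.04 n60 v [-0.037 -0.009  0.021] z-tcp [-0.078 -0.05  -0.044] rgb [84. 86. 84.]
  u 0.05 n78 v [-0.047 -0.003  0.045] z-tcp [-0.079 -0.06  -0.05 ] rgb [105. 106. 104.]
  u 0.06 n58 v [-0.044 -0.002  0.047] z-tcp [-0.078 -0.062 -0.056] rgb [117. 121. 120.]
  u 0.07 n49 v [-0.043  0.002  0.043] z-tcp [-0.076 -0.063 -0.057] rgb [143. 143. 136.]
  u 0.08 n67 v [-0.032 -0.     0.033] z-tcp [-0.069 -0.066 -0.062] rgb [152. 149. 137.]
  u 0.09 n69 v [-0.033  0.002  0.046] z-tcp [-0.076 -0.07  -0.067] rgb [144. 141. 130.]
  u 0.10 n34 v [-0.027  0.002  0.029] z-tcp [-0.079 -0.076 -0.072] rgb [134. 132. 121.]
  u 0.12 n3 v [-0.05  -0.049  0.039] z-tcp [-0.078 -0.078 -0.077] rgb [154. 153. 146.]
  u 0.13 n4 v [-0.049 -0.047  0.036] z-tcp [-0.079 -0.079 -0.079] rgb [162. 161. 154.]
  u 0.14 n6 v [-0.048 -0.045  0.033] z-tcp [-0.079 -0.078 -0.075] rgb [164. 164. 157.]
  u 0.15 n8 v [-0.045 -0.037  0.04 ] z-tcp [-0.079 -0.078 -0.075] rgb [162. 162. 155.]
c2t [275 203  20  48 381] [0.479  0.1384 0.0064] [[0.423, 0.121, -0.006], [0.569, 0.168, 0.019]]
slope deg [0.3 7.3]
c3t [255 203  40  48 638] [0.4785 0.1647 0.0101] [[0.424, 0.121, -0.005], [0.566, 0.235, 0.024]]
slope deg [-0.3  7. ]
c4t [255 203  40  48 587] [0.4778 0.1617 0.0113] [[0.424, 0.121, -0.005], [0.567, 0.234, 0.029]]
slope deg [ 0.1 10.1]
```

>>> apply_moves([
  {"dp": [-0.004,0.001,0.004],"yaw": 0},
  {"dp": [-0.009,0.003,0.007],"yaw": 0},
  {"dp": [-0.014,0.005,0.009],"yaw": 0},
  {"dp": [-0.019,0.007,0.01],"yaw": 0},
  {"dp": [-0.019,0.007,0.01],"yaw": 0},
])

```text
time_s: 19.35
tcp_pos: [0.3738, 0.2444, 0.1009]
eef_rot: [180.0, 0.0, 159.8]
contact_force: [0.3, -0.2, -0.7]
gripper_width: 0.0159
gripper_force: 3.0
```

```bash
python3 q.py c5 -20.2 | grep -A20 '^t'
```

```text
t 346
  u 0.03 n13 v [-0.018  0.001  0.012] z-tcp [-0.046 -0.042 -0.04 ] rgb [72. 75. 74.]
  u 0.04 n40 v [-0.018 -0.     0.019] z-tcp [-0.052 -0.048 -0.043] rgb [70. 74. 76.]
  u 0.05 n42 v [-0.019 -0.001  0.017] z-tcp [-0.058 -0.053 -0.047] rgb [76. 80. 81.]
  u 0.06 n63 v [-0.035 -0.003  0.034] z-tcp [-0.087 -0.063 -0.054] rgb [113. 115. 115.]
  u 0.07 n63 v [-0.045 -0.001  0.044] z-tcp [-0.088 -0.075 -0.064] rgb [131. 134. 131.]
  u 0.08 n27 v [-0.047  0.01   0.049] z-tcp [-0.088 -0.086 -0.073] rgb [158. 157. 151.]
  u 0.09 n27 v [-0.043  0.001  0.045] z-tcp [-0.088 -0.087 -0.085] rgb [162. 160. 151.]
  u 0.10 n28 v [-0.045 -0.004  0.032] z-tcp [-0.089 -0.087 -0.085] rgb [164. 163. 154.]
  u 0.11 n26 v [-0.046 -0.     0.036] z-tcp [-0.088 -0.087 -0.085] rgb [164. 162. 152.]
  u 0.12 n10 v [-0.029 -0.007  0.014] z-tcp [-0.088 -0.088 -0.085] rgb [163. 160. 148.]
  u 0.13 n3 v [-0.008  0.001  0.008] z-tcp [-0.088 -0.087 -0.086] rgb [151. 149. 138.]
  u 0.15 n4 v [-0.048 -0.04   0.04 ] z-tcp [-0.088 -0.088 -0.088] rgb [162. 161. 155.]
```

The brooch now lies level on the plate, off the blade. I raise clear, firm up the grip and measure.

>>> apply_moves([
  {"dp": [-0.004,0.001,0.005],"yaw": 0},
  {"dp": [-0.006,0.002,0.015],"yaw": 0},
  {"dp": [-0.006,0.002,0.03],"yaw": 0},
  {"dp": [-0.006,0.002,0.05],"yaw": 0},
  {"dp": [-0.006,-0.01,0.065],"yaw": 5},
  {"dp": [0.0,-0.04,0.07],"yaw": 11},
  {"dp": [0.0,-0.08,0.07],"yaw": 17},
  {"dp": [0.01,-0.12,0.07],"yaw": 23},
  {"dp": [0.02,-0.155,0.07],"yaw": 29},
  {"dp": [0.03,-0.19,0.07],"yaw": 35},
  {"dp": [0.03,-0.225,0.07],"yaw": 41},
  {"dp": [0.03,-0.26,0.07],"yaw": 47},
  {"dp": [0.03,-0.3,0.07],"yaw": 54},
  {"dp": [0.03,-0.335,0.07],"yaw": 61},
  {"dp": [0.03,-0.37,0.07],"yaw": 68},
  {"dp": [0.03,-0.405,0.07],"yaw": 75},
  {"dp": [0.03,-0.44,0.07],"yaw": 82},
  {"dp": [0.03,-0.47,0.07],"yaw": 89},
  {"dp": [0.03,-0.495,0.07],"yaw": 90},
  {"dp": [0.03,-0.505,0.07],"yaw": 90},
], squeeze=40)

```text
time_s: 21.12
tcp_pos: [0.4042, -0.2633, 0.1708]
eef_rot: [-180.0, -0.0, -110.0]
contact_force: [1.0, 0.3, -0.4]
gripper_width: 0.0158
gripper_force: 40.0
```

```bash
cat > fin.py <<'E'
from h import *
import sys
from plant import cams
n=sys.argv[1]
for k,nm in(('t','top'),('s','scene')):
    c=cams.capture(nm);pickle.dump(c,open(n+k+'.pkl','wb'));P=cloud(c);im=c['image'].astype(int)
    d=im[...,0]-im[...,2]
    m=(np.hypot(P[...,0]-.501,P[...,1]-.197)<.06)&(P[...,2]<.04)&(im.min(2)>110)
    base=np.median(d[m]);k2=m&(d>base+(5 if k=='t' else 3));l,st,ce=blob(k2);i=1+st[1:,4].argmax();q=np.argwhere(l==i)[:,::-1]
    p=onz(c,q,.012)[:,:2]*1000;r=cv2.minAreaRect(p.astype(np.float32));X=P[l==i]
    A=np.c_[X[:,:2],np.ones(len(X))];kk=np.linalg.lstsq(A,X[:,2],rcond=None)[0]
    print(k,'base',base,len(q),'brooch',p.mean(0).round(1),np.round(r[1],1),r[2],'z',X[:,2].mean().round(4),'tilt',np.degrees(kk[:2]).round(1))
    # plate outline
    S=cv2.cvtColor(c['image'],cv2.COLOR_RGB2HSV)
    m=(S[...,1]<28)&(S[...,2]>(150 if k=='t' else 215))&(np.hypot(P[...,0]-.501,P[...,1]-.197)<.1);l,st,_=blob(m);i=1+st[1:,4].argmax();h=cv2.convexHull(np.argwhere(l==i)[:,::-1].astype(np.int32))[:,0]
    print('  plate',cv2.minEnclosingCircle((onz(c,h,.015)[:,:2]*1000).astype(np.float32)))
    m=(P[...,0]>.36)&(P[...,0]<.46)&(P[...,1]>-.30)&(P[...,1]<-.09)&(P[...,2]>.012)&(P[...,2]<.2)
    print('  lifter-ish',m.sum())
E
python3 fin.py f1; python3 q.py c6 69.8
```

```text
t base 8.0 157 brooch [480.1 206.5] [45.1 61.5] 0.05040551722049713 z 0.0099 tilt [-0.8 -0.4]
  plate ((503.70025634765625, 206.29803466796875), 88.04350280761719)
  lifter-ish 0
[ 0.4042 -0.2637  0.1703] [ 179.9   -0.  -110.2]
s 248
  u 0.03 n54 v [-0.019  0.003  0.02 ] z-tcp [-0.042 -0.037 -0.033] rgb [128. 131. 135.]
  u 0.04 n45 v [-0.019  0.001  0.021] z-tcp [-0.047 -0.044 -0.041] rgb [138. 140. 144.]
  u 0.05 n50 v [-0.019 -0.001  0.019] z-tcp [-0.053 -0.049 -0.045] rgb [138. 140. 144.]
  u 0.06 n47 v [-0.019  0.     0.019] z-tcp [-0.059 -0.055 -0.051] rgb [140. 142. 145.]
  u 0.07 n47 v [-0.019  0.002  0.016] z-tcp [-0.065 -0.062 -0.058] rgb [140. 142. 145.]
  u 0.08 n5 v [-0.008 -0.004  0.006] z-tcp [-0.067 -0.066 -0.063] rgb [157. 155. 156.]
t 0Traceback (most recent call last):
  File "fin.py", line 9, in <module>
    base=np.median(d[m]);k2=m&(d>base+(5 if k=='t' else 3));l,st,ce=blob(k2);i=1+st[1:,4].argmax();q=np.argwhere(l==i)[:,::-1]
                                                                                 ~~~~~~~~~~~~~~~^^
ValueError: attempt to get argmax of an empty sequence
```

>>> apply_moves([
  {"dp": [0.002,0.015,-0.03],"yaw": 0},
  {"dp": [0.004,0.034,-0.06],"yaw": 0},
  {"dp": [0.004,0.034,-0.085],"yaw": 0},
  {"dp": [0.004,0.034,-0.095],"yaw": 0},
  {"dp": [0.004,0.034,-0.095],"yaw": 0},
])

```text
time_s: 21.73
tcp_pos: [0.4068, -0.2253, 0.0735]
eef_rot: [179.7, -0.0, -110.2]
contact_force: [0.2, 0.9, 0.2]
gripper_width: 0.0156
gripper_force: 40.0
```

>>> apply_moves([
  {"dp": [-0.001,-0.002,-0.005],"yaw": 0},
  {"dp": [-0.002,-0.006,-0.012],"yaw": 0},
  {"dp": [-0.004,-0.01,-0.019],"yaw": 0},
  {"dp": [-0.005,-0.015,-0.026],"yaw": 0},
  {"dp": [-0.007,-0.019,-0.033],"yaw": 0},
  {"dp": [-0.008,-0.022,-0.04],"yaw": 0},
  {"dp": [-0.01,-0.026,-0.047],"yaw": 0},
  {"dp": [-0.011,-0.029,-0.054],"yaw": 0},
  {"dp": [-0.011,-0.03,-0.06],"yaw": 0},
  {"dp": [-0.011,-0.03,-0.061],"yaw": 0},
  {"dp": [-0.011,-0.03,-0.061],"yaw": 0},
], squeeze=3)

```text
time_s: 22.65
tcp_pos: [0.3971, -0.2569, 0.0139]
eef_rot: [179.9, -0.0, -110.3]
contact_force: [-0.4, 0.5, 0.2]
gripper_width: 0.0157
gripper_force: 3.0
```

```bash
sed -i 's/&(P\[...,2\]>.012)/\&(P[...,2]>-.01)\&(v>-.035)/' q.py; python3 q.py c7 69.8 | head -15
```

```text
[ 0.3971 -0.2569  0.0139] [ 179.9   -0.  -110.3]
s 856
  u 0.03 n77 v [-0.03   0.007  0.047] z-tcp [-0.015 -0.011  0.006] rgb [138. 127. 119.]
  u 0.04 n65 v [-0.032  0.008  0.046] z-tcp [-0.015 -0.011 -0.006] rgb [144. 138. 135.]
  u 0.05 n68 v [-0.03   0.013  0.049] z-tcp [-0.015 -0.011 -0.008] rgb [144. 142. 142.]
  u 0.06 n65 v [-0.031  0.012  0.049] z-tcp [-0.014 -0.012 -0.008] rgb [142. 140. 141.]
  u 0.07 n66 v [-0.03   0.008  0.046] z-tcp [-0.014 -0.012 -0.009] rgb [139. 138. 139.]
  u 0.08 n68 v [-0.034  0.005  0.046] z-tcp [-0.014 -0.012 -0.009] rgb [141. 139. 141.]
  u 0.09 n64 v [-0.034  0.015  0.048] z-tcp [-0.013 -0.011 -0.009] rgb [142. 140. 140.]
  u 0.10 n58 v [-0.033  0.002  0.045] z-tcp [-0.015 -0.011 -0.008] rgb [143. 140. 141.]
  u 0.11 n66 v [-0.031  0.008  0.048] z-tcp [-0.014 -0.011 -0.005] rgb [143. 131. 130.]
  u 0.12 n63 v [-0.032  0.003  0.046] z-tcp [-0.015 -0.012 -0.006] rgb [147. 134. 131.]
  u 0.13 n62 v [-0.03   0.008  0.047] z-tcp [-0.015 -0.012 -0.004] rgb [147. 133. 130.]
  u 0.14 n62 v [-0.032  0.005  0.048] z-tcp [-0.015 -0.012 -0.006] rgb [150. 136. 132.]
  u 0.15 n72 v [-0.032  0.004  0.049] z-tcp [-0.014 -0.012 -0.006] rgb [151. 138. 134.]
```

The blade lies flat. I open, rise, and move back for a final check.

>>> apply_moves([
  {"dp": [0,0,0],"yaw": 0},
  {"dp": [0,0,0],"yaw": 0},
  {"dp": [0,0,0],"yaw": 0},
  {"dp": [0,0,0],"yaw": 0},
  {"dp": [0,0,0],"yaw": 0},
  {"dp": [0,0,0.02],"yaw": 0},
  {"dp": [0,0,0.05],"yaw": 0},
  {"dp": [0,0,0.085],"yaw": 0},
  {"dp": [0,0,0.12],"yaw": 0},
  {"dp": [0,0,0.15],"yaw": 0},
], grip=0)

```text
time_s: 23.58
tcp_pos: [0.3976, -0.257, 0.1671]
eef_rot: [-179.9, -0.0, -110.2]
contact_force: [1.0, 0.3, -0.9]
gripper_width: 0.0437
gripper_force: 0.0
```

```bash
python3 lif.py w4
```

```text
tcp [ 0.37270109 -0.32541856  0.33087669]
handle 816 [ 0.4    -0.2516  0.0384] z [0.018 0.052] rect [ 401.4 -247.7] [58.9 15. ] 69.9 axis yaw 70.0 elev -31.4
blade 1448 [ 0.4226 -0.1904  0.0015] z [-0.     0.006] rect [ 421.9 -191.6] [51.4 40.4] 69.0 axis yaw -110.3 elev 1.7
  plane rect [ 422.3 -190.7] [47.2 40.5] 69.8010482788086 [[395.20001220703125, -205.89999389648438], [433.20001220703125, -219.89999389648438], [449.5, -175.60000610351562], [411.3999938964844, -161.60000610351562]]
```

>>> apply_moves([
  {"dp": [-0.02,-0.035,0.02],"yaw": 0},
  {"dp": [-0.05,-0.07,0.03],"yaw": 0},
  {"dp": [-0.08,-0.105,0.04],"yaw": 0},
  {"dp": [-0.11,-0.14,0.04],"yaw": 0},
  {"dp": [-0.13,-0.175,0.04],"yaw": 0},
  {"dp": [-0.15,-0.21,0.04],"yaw": 0},
  {"dp": [-0.17,-0.245,0.04],"yaw": 0},
  {"dp": [-0.18,-0.28,0.04],"yaw": 0},
  {"dp": [-0.19,-0.31,0.04],"yaw": 0},
  {"dp": [-0.19,-0.33,0.04],"yaw": 0},
  {"dp": [-0.19,-0.33,0.04],"yaw": 0},
])

```text
time_s: 24.55
tcp_pos: [0.2061, -0.5903, 0.2031]
eef_rot: [179.9, 0.0, -110.4]
contact_force: [1.2, 0.1, 0.1]
gripper_width: 0.0432
gripper_force: 0.0
```

```bash
python3 fin.py f2 2>/dev/null; python3 - <<'E'
from h import *
a=load('top')['image'].astype(int);b=load('f2t')['image'].astype(int)
d=cv2.GaussianBlur(np.abs(a-b).max(2).astype(np.float32),(3,3),0)>35
d[275:]=0;l,st,ce=blob(d)
for i in range(1,len(st)):
    if st[i,4]>6: print(st[i].tolist(),deep(load('f2t'),ce[i]).round(3).tolist())
s=load('f2s');v=s['image'][105:160,295:345].max(2);l,st,ce=blob(v<65);print(st[1:].tolist(),ce[1:]+[295,105])
E
```

```text
t base 8.0 126 brooch [481.8 207. ] [45.3 61.2] 0.7428296208381653 z 0.0099 tilt [0.3 1.3]
  plate ((501.1105041503906, 198.2830047607422), 78.30010223388672)
  lifter-ish 123
[366, 146, 11, 14, 113] [[0.656, -0.096, 0.317]]
[366, 165, 3, 4, 9] [[0.655, -0.1, 0.171]]
[363, 177, 12, 31, 242] [[0.614, -0.119, 0.002]]
[346, 179, 8, 4, 28] [[0.596, -0.043, 0.249]]
[538, 225, 38, 50, 479] [[0.39, -0.407, 0.619]]
[579, 233, 41, 42, 525] [[0.378, -0.485, 0.629]]
[554, 259, 3, 4, 8] [[0.365, -0.404, 0.626]]
[537, 272, 5, 3, 12] [[0.342, -0.379, 0.611]]
[[18, 11, 7, 18, 122]] [[316.04098361 124.2295082 ]]
```

```bash
python3 -c "
from plant import r
print(r.close_job())"
```

```text
the job is handed in; nothing more can be done
None
```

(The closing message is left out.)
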